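Pack the thread spools and lock the case

TASK

Pack up the thread case: put every thread spool that is there into the open case, then lay the lid on and slide it under the deck until it butts flush against the deck with no gap. Then hook the draw latch's bail behind the keeper on the lid and throw the lever over until it snaps flat on the deck, and turn the brass turnbutton square across the lid's far edge. Leave the bowl, the jar and the hammer where they are.

Things in the scene. Friction and masses are not known exactly. Their poses are not given: they have to be found in the camera images.
- case: Fixed green case, 350 x 166 mm, walls to z 76. Origin: on the table, under the middle of the deck's edge; x runs along the case from the deck towards the turnbutton, y across, z up. Deck: solid block, x -115 to 0, y -83 to 83, top at z 88. Beyond the compartment a flat ledge at z 76 runs on to x 235.
- compartment (a point): Middle of the open compartment's floor (case x 91, y 0, z 6), axes as the case's. The compartment is 174 mm long (x), 130 mm wide (y) and 70 mm deep.
- lid_seat (a point): Where the lid's origin belongs when closed (case x 94, y 0, z 76), the lid's x along the case's x. The flat rim here carries the lid; low cheeks (y 77 to 83 mm either side, 8 mm tall, case x 0 to 196) guide it with 3 mm play each side.
- deck_edge (a point): Middle of the deck's upper edge (case x 0, y 0, z 88), which the lid butts against. Below a 5 mm thick lip lies the slot for the lid's tongue, 12 mm deep, z 76 to 83.
- lid: Green lid, plate 188 (x) x 148 (y) x 12 mm, about 0.6 kg. Origin: under the middle of the plate, z up. At its -x edge a 5 mm thick steel tongue sticks out 10 mm level with the underside: lower the lid onto the rim with its edge 12 to 20 mm short of the deck, then slide home along -x, tongue into the slot.
- lid_handle (a point): Point in the lid's wooden handle, 34 mm above the lid's underside. The handle is a block 62 (lid x) x 20 (lid y) mm, from 12 to 46 mm above the underside, x -25 to 37.
- keeper (a point): On the rear (+x) face of the lid's steel keeper (lid x -63.5, 7 mm above the lid's top), which the bail's crossbar bears on. The keeper is a post 24 mm wide, 20 mm tall, 10.5 mm thick on the deck side of this point; a lip overhangs the rear face by 4.5 mm, 14 to 19 mm above the lid's top: the crossbar sits behind the face, under the lip.
- lever (a joint): Hinge of the draw latch's steel lever on the deck, rad. 0: lying flat on the deck pointing away from the lid (snapped over center); 1.57: upright; 1.75: open stop. Starts open, stays by light friction; with the bail hooked, pushing the tip over takes a few N, mostly as it passes center near 0.25.
- lever_pivot (a point): Lever's hinge on the case: case x -42, y 0, 11 mm above the deck; axis along case y.
- lever_tip (a point): End of the lever, 69 mm from its pivot. The lever is a plate 26 mm wide (case y) and 5 mm thick, its end curled up 10 mm towards the side that faces up when closed.
- bail_pivot (a point): Where the bail hinges on the lever, 22 mm from the lever's pivot (so it moves about 22 mm towards or from the lid with the lever); axis along case y.
- bail_bar (a point): Middle of the bail's crossbar, 97 mm from the bail's pivot. Steel wire loop: two 7 mm legs, crossbar 9 mm in diameter, 52 mm long (case y), grippable across its ends. Swings with light friction, stays where left, starts thrown up and back. With lever open and lid flush it comes down over the keeper onto the lid, 10 to 16 mm clear of the rear face.
- turnbutton (a joint): Hinge of the brass turnbutton on the case's ledge, rad, upright axis, counterclockwise from above. Near 0: open, pointing to case +y. 1.57: turned square across the lid's far edge (points to case -x). Stops at -0.6 and 1.62; light friction.
- button_pivot (a point): On the turnbutton's axis (case x 218, y 0), 97 mm above the table, mid height of its bar.
- button_tip (a point): Outer end of the turnbutton's bar, 58 mm from its axis. The bar is 68 mm long, 16 mm wide, 14 mm thick, its underside 2 mm above the closed lid's top.
- spool1_center (a point): Centre of a thread spool (1 to 3 alike, 2 or 3 of them present): 62 mm tall along its z, two square wooden end plates 48 x 48 x 6 mm with edges along its x and y, thread 45 mm in diameter between; about 0.12 kg. Starts upright on the table. Any way up in the case will do.
- spool2_center (a point): Centre of a thread spool (1 to 3 alike, 2 or 3 of them present): 62 mm tall along its z, two square wooden end plates 48 x 48 x 6 mm with edges along its x and y, thread 45 mm in diameter between; about 0.12 kg. Starts upright on the table. Any way up in the case will do.
- spool3_center (a point): Centre of a thread spool (1 to 3 alike, 2 or 3 of them present): 62 mm tall along its z, two square wooden end plates 48 x 48 x 6 mm with edges along its x and y, thread 45 mm in diameter between; about 0.12 kg. Starts upright on the table. Any way up in the case will do.
- bowl: White bowl, 110 mm across, leave alone; origin under its centre.
- glue_jar: Jar 70 mm across, 75 mm tall, leave alone; origin under its centre.
- hammer: Small hammer 240 mm long lying along its x, leave alone.

How it is judged:
By the outcome, as a careful person would: the job done as asked, in the order asked, and still so for the second after the job is handed in, with the robot touching nothing.
Of spool1, spool2, spool3 only 2 to 3 are there at a start; the rules pass over those that are not, and their reading is None.
At some moment in a run one of spool1, spool2, spool3 may be knocked a few centimetres aside while the robot is not near it.
Once in a run the grip may slacken for a moment while it holds something.
It also fails if it takes over 200 s, if anything falls off the work surface, if the arm or the gripper's body presses on something with over 40 N, if the wrist force passes 120 N, or if a joint passes its speed limit or range.

ROBOT

A 6-joint arm with a two-finger parallel gripper is mounted at the origin on the work surface. World frame = base frame: x ahead of the robot, y to its left, z up, the work surface at z = 0. Lengths are in m, angles in rad, forces in N, time in s.
With the tool pointing down it reaches from about 0.275 to 0.875 m from the base axis. Payload 12.5 kg.
Tool frame: the origin (TCP) lies midway between the tips of the shut fingers; the grasp point (between the pads) lies 19 mm behind it; z points along the fingers, y is the line along which they close (so a half turn about z gives the same grasp; the last joint's range is limited). The gripper opens to 85 mm and grips with 20 to 120 N. Pads are 22 mm wide; open, the fingers measure 114 mm over their backs; the gripper's body (76 mm by 85 mm) begins 54 mm behind the grasp point. The pads swing forward as they close: fully open they stand 13 mm farther back than shut.
Start: joints at [-1.403, 0.351, 1.652, -0, 1.139, -0.085], TCP at [0.138, -0.532, 0.231] pointing down, gripper open.
Joint ranges: [-2.75, 2.75], [-0.79, 2.1], [0.01, 2.65], [-1.57, 4.71], [0.07, 3.14], [-2.87, 2.87]. Speed limits (rad/s): [2.22, 2.22, 2.79, 3.14, 3.14, 3.14].

INTERFACE

Orientations are given as a unit quaternion [x, y, z, w].
In Python, from cell import manip gives the robot as it stands.
- The arm moves only by the tool step_arm, never from a script. Its argument "series" is a list of rows, each a list of 7 numbers: the opening, from 0 (shut) to 1 (fully open), then the shift along the tool's x, y, z in units of 0.02 m (1.0 is 0.02 m), then the turn, a rotation vector about the tool's x, y, z in units of 0.1 rad (1.0 is 0.1 rad). In form: [[claw, tx, ty, tz, ax, ay, az], ...]. A call has 1 to 20 rows; each row shifts and turns the commanded pose from where the row before left it, along the tool's axes as they then stand; what a row does not reach is not made up. A row lasts 1/10 s, in which the tool goes at most 50 mm and 8.59 degrees, less where a joint would pass 70% of its speed; a pose out of reach is approached as far as the arm can. A call with a number of a shift or a turn outside -1 to 1 is refused whole. A call with a gripper value outside its range is refused whole. The fingers move at their own pace and stop on an object; the grip force is fixed at half the most. Time passes only in rows, so rows that do not move let the fingers close. It gives the time, the measured TCP pose, the force, the opening and the grip force at its end, in the units of the state.
- manip.get_state(): the state, without advancing time (a new reading comes with each control period).
- manip.capture(name): name is "scene" or "top" or "wrist"; returns a dict with "pixels" (480x640x3 uint8, red, green, blue), "fx", "fy", "cx", "cy" (pixels), "k1" (the pictures are not rectified: a ray, as slopes to the right and down, at radius r is drawn at 1 + k1 r^2 times it, then the intrinsics apply), "R" (3x3) and "t" (3): a world point X has camera coordinates R X + t. Camera axes: x right, y down, z forward; pixel columns grow to the right and rows downward; lengths in m; the calibration is good to about 2 mm. A picture is of the moment at which its call begins. There is no depth.
- manip.finish_job(): hands the job in; it is judged then, once.
The state is a dict: "time_s": time; "joint_positions": joint angles; "qvel": joint speeds; "joint_torque": joint torques, N m; "position": TCP position; "ee_rot": TCP orientation; "force": force on the tool from outside, world axes, zero at the start; "torque": the same for the moment, N m; "width": finger opening in m; "grasp_force": force on a finger pad.
Only numpy, scipy, OpenCV 4.12 (cv2) and the standard library are available. Lean on these libraries where they do the work, as an engineer would, in place of code of your own. Each camera call takes 0.05 s, during which the arm holds its last target. There are 200 camera calls.

## Working session

There is one attempt and no reset: what is moved stays moved. The work goes in short steps, Python scripts to look and compute and a tool call to move; the robot and the scene stay as the last step left them, time stands still between calls to the robot, and variables do not carry over. Pictures are saved under pics/ and viewed, at most 14 in all, crops included, and the job is handed in when it is done.

Besides the shell and the picture viewer there is one more tool, called after "Call:" as name([rows], argument=value, ...), one row to a line, values as JSON. step_arm: Moves the arm, as the interface text tells. Shifts and turns lie within -1 to 1; 1 stands for 0.02 m of shift or 0.1 rad of turn. Its arguments: {"type":"object","properties":{"series":{"type":"array"}},"required":["series"]}

```bash
ls; mkdir -p pics; cat > h.py <<'E'
import numpy as np, cv2
from cell import manip
from scipy.spatial.transform import Rotation as Ro
def cap(n,f=None):
    c=manip.capture(n)
    if f: cv2.imwrite('pics/'+f,cv2.cvtColor(c['pixels'],cv2.COLOR_RGB2BGR))
    return c
def ray(c,u,v):
    x=(u-c['cx'])/c['fx'];y=(v-c['cy'])/c['fy']
    a,b=x,y
    for _ in range(20):
        s=1+c['k1']*(a*a+b*b);a,b=x/s,y/s
    R=np.array(c['R']);t=np.array(c['t'])
    return -R.T@t, R.T@np.array([a,b,1.])
def onz(c,u,v,z):
    o,d=ray(c,u,v); return o+d*(z-o[2])/d[2]
def tri(c1,p1,c2,p2):
    A=np.zeros((3,3));b=np.zeros(3)
    for c,p in((c1,p1),(c2,p2)):
        o,d=ray(c,*p);d/=np.linalg.norm(d);M=np.eye(3)-np.outer(d,d);A+=M;b+=M@o
    return np.linalg.solve(A,b)
def proj(c,X):
    p=np.array(c['R'])@np.array(X)+np.array(c['t']);a,b=p[:2]/p[2];s=1+c['k1']*(a*a+b*b)
    return np.array([c['fx']*a*s+c['cx'],c['fy']*b*s+c['cy']])
E
python3 - <<'E'
from h import *
for n in('scene','top'):
    c=cap(n,n+'0.png');print(n,c['fx'],c['k1'],-np.array(c['R']).T@c['t']);print(np.round(c['R'],3))
s=manip.get_state();print(s['time_s'],s['position'],s['ee_rot'],s['force'],s['width'])
E
```

```text
pics
scene 587.9874249737574 -0.16203165924373253 [1.46911152 0.01986763 0.87926107]
[[-0.056  0.998  0.011]
 [ 0.671  0.046 -0.74 ]
 [-0.74  -0.034 -0.672]]
top 498.5781674647378 -0.13478860245026625 [ 0.36917128 -0.03285213  1.12134011]
[[ 0.013 -1.     0.   ]
 [-0.978 -0.013 -0.207]
 [ 0.207  0.002 -0.978]]
0.1 [ 0.13752637 -0.53222366  0.23082601] [ 9.92024457e-01  1.26044539e-01 -1.61871778e-05 -5.00745531e-04] [-1.36133884  0.07307165 -0.06310442] 0.08555262929147422
```

View pics/top0.png

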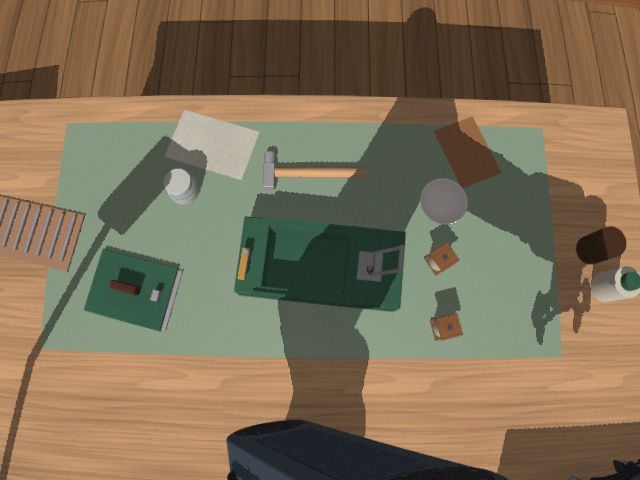

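View pics/scene0.png

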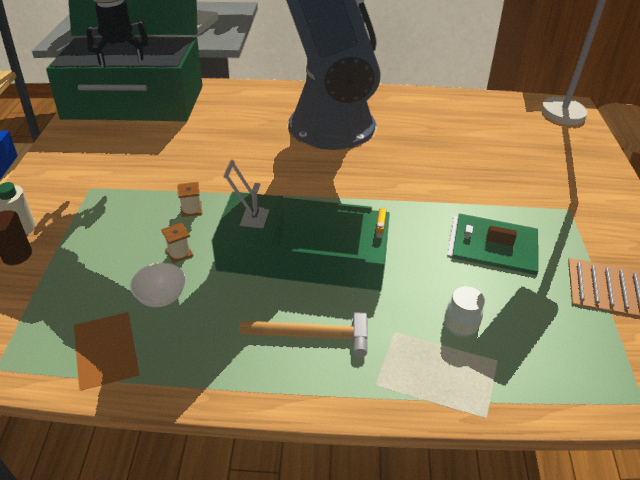

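```bash
python3 - <<'E'
from h import *
im=cv2.imread('pics/top0.png')
a=cv2.resize(im[205:355,225:475],(800,480),interpolation=cv2.INTER_CUBIC)
cv2.imwrite('pics/a.png',a)
b=cv2.resize(im[235:345,70:200],None,fx=4.5,fy=4.5,interpolation=cv2.INTER_CUBIC)
cv2.imwrite('pics/b.png',b)
hsv=cv2.cvtColor(im,cv2.COLOR_BGR2HSV)
for p in[(133,310),(370,300),(441,258),(446,326),(300,340),(300,260)]:print(p,hsv[p[1],p[0]])
c=cap('top')
m=cv2.inRange(hsv,(5,130,60),(17,255,255));m[:,:400]=0;m[:,480:]=0;m[:240]=0;m[350:]=0
n,l,st,ce=cv2.connectedComponentsWithStats(m)
for i in range(1,n):
    if st[i,4]>60:
        cn=cv2.findContours((l==i).astype(np.uint8),0,2)[0][0]
        bx=cv2.boxPoints(cv2.minAreaRect(cn))
        print(st[i],[np.round(onz(c,*q,0.062),4) for q in bx])
        print(np.round(bx,1).tolist())
E
```

```text
(133, 310) [ 75 104  91]
(370, 300) [ 72 104  49]
(441, 258) [ 12 149 132]
(446, 326) [ 13 138 126]
(300, 340) [55 33 93]
(300, 260) [73 88 52]
[425 243  34  32 444] [array([ 0.5571, -0.2715,  0.062 ]), array([ 0.5915, -0.3235,  0.062 ]), array([ 0.5533, -0.3475,  0.062 ]), array([ 0.5194, -0.2957,  0.062 ])]
[[424.20001220703125, 257.20001220703125], [447.0, 242.0], [458.5, 259.29998779296875], [435.70001220703125, 274.5]]
[431 314  32  26 481] [array([ 0.4225, -0.2808,  0.062 ]), array([ 0.4368, -0.3395,  0.062 ]), array([ 0.3919, -0.3495,  0.062 ]), array([ 0.378 , -0.2911,  0.062 ])]
[[430.20001220703125, 319.70001220703125], [457.0, 313.0], [462.29998779296875, 334.20001220703125], [435.5, 340.8999938964844]]
```

View pics/a.png

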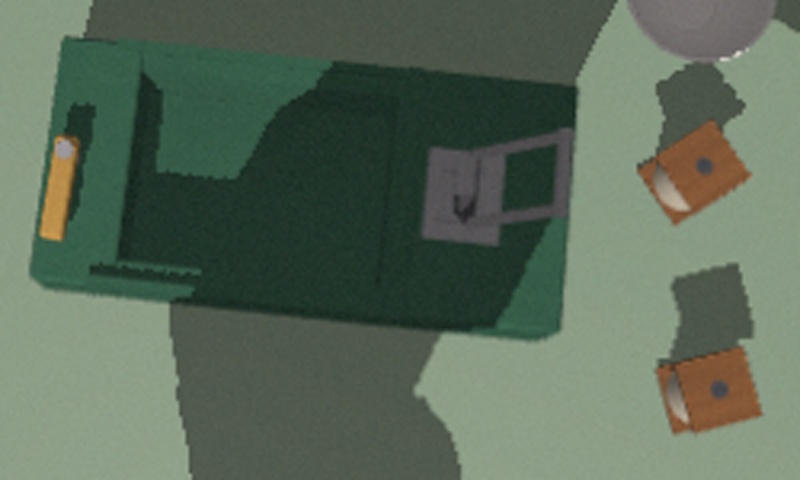

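View pics/b.png

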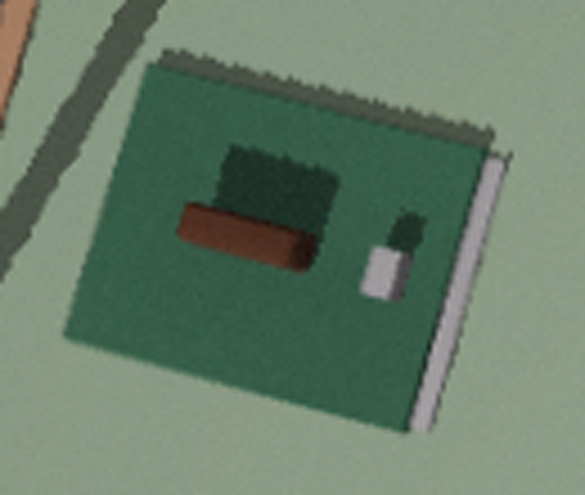

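```bash
python3 - <<'E'
from h import *
c=cap('top');w=cap('wrist','w0.png');print('wrist',w['fx'],-np.array(w['R']).T@w['t'],np.round(w['R'],2))
A=lambda x,y:(225+x/3.2-.35,205+y/3.2-.35)
B=lambda x,y:(70+x/4.5-.4,235+y/4.5-.4)
for n,p in dict(A=(705,166),B=(719,390)).items(): print('spool',n,onz(c,*A(*p),.062).round(4))
for n,p,z in [('far right',(577,88),.088),('far left',(65,38),.076),('near left',(31,283),.076),('near right',(559,340),.088),('lip far',(397,97),.088),('lip near',(378,285),.088),('but1',(66,148),.104),('butTipL',(41,239),.104),('butTipR',(64,241),.104),('ledge top',(140,62),.076),('ledge bot',(120,262),.076)]:
    print(n,onz(c,*A(*p),z).round(4))
L=np.array([onz(c,*B(*p),.012)[:2] for p in [(148,65),(490,152),(410,432),(64,337)]])
print(L.round(4),L.mean(0).round(4),np.linalg.norm(L-np.roll(L,-1,0),axis=1).round(4))
for i,j in((0,1),(3,2)):
    d=L[i]-L[j];print('lid yaw',np.degrees(np.arctan2(d[1],d[0])))
H=np.array([onz(c,*B(*p),.046)[:2] for p in [(188,204),(296,238),(296,270),(180,237)]]);print('handle',H.round(4))
E
```

```text
wrist 387.34036545399135 [ 0.20469887 -0.51587418  0.37370195] [[ 0.25 -0.97 -0.  ]
 [-0.93 -0.24  0.27]
 [-0.26 -0.07 -0.96]]
spool A [ 0.5591 -0.3176  0.062 ]
spool B [ 0.4081 -0.3218  0.062 ]
far right [ 0.6064 -0.226   0.088 ]
far left [0.6395 0.1185 0.076 ]
near left [0.4729 0.1343 0.076 ]
near right [ 0.4391 -0.2105  0.088 ]
lip far [ 0.5987 -0.1056  0.088 ]
lip near [ 0.4737 -0.0931  0.088 ]
but1 [0.5584 0.1107 0.104 ]
butTipL [0.4986 0.1245 0.104 ]
butTipR [0.4976 0.1096 0.104 ]
ledge top [0.6233 0.0669 0.076 ]
ledge bot [0.4878 0.076  0.076 ]
[[0.575  0.4592]
 [0.533  0.2748]
 [0.3922 0.3069]
 [0.4339 0.4913]] [0.4835 0.383 ] [0.1891 0.1444 0.1891 0.1446]
lid yaw 77.17383123152754
lid yaw 77.23831250173842
handle [[0.4993 0.4166]
 [0.4837 0.3599]
 [0.4681 0.3587]
 [0.4828 0.4193]]
```

View pics/w0.png

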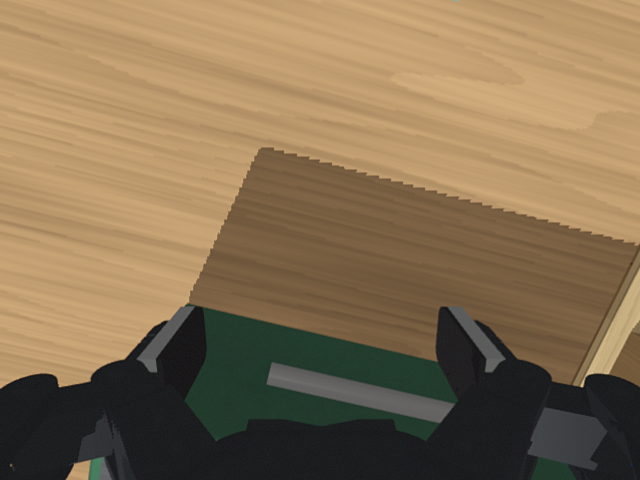

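```bash
cat >> h.py <<'E'
CY=np.radians(84.45);EX=np.array([np.cos(CY),np.sin(CY)]);EY=np.array([-EX[1],EX[0]]);CO=np.array([.5345,-.1057])
def cw(x,y): return CO+x/1000*EX+y/1000*EY
def plan(p,yaw):
    """tool pointing down: turn about tool z first, then shift (units)"""
    s=manip.get_state();R=Ro.from_quat(s['ee_rot']).as_matrix()
    th=np.degrees(np.arctan2(R[1,1],R[0,1]));d=(yaw-th+90)%180-90
    R2=R@Ro.from_rotvec([0,0,-np.radians(d)]).as_matrix()
    sh=R2.T@(np.array(p)-s['position'])/.02
    print('t',round(s['time_s'],1),'pos',np.round(s['position'],4),'th',round(th,2),'zdir',R[:,2].round(3),'F',np.round(s['force'],1),'w',round(s['width'],4),'g',round(float(s['grasp_force']),1))
    print('turn az',round(-np.radians(d)/.1,2),'shift',sh.round(2))
E
python3 - <<'E'
from h import *
plan([.4085,-.3215,.10],-76.3)
E
```

```text
t 0.2 pos [ 0.1376 -0.5324  0.231 ] th -75.52 zdir [-0.     0.001 -1.   ] F [-0.9 -0.1 -0.2] w 0.0854 g 0.0
turn az 0.14 shift [15.66 -7.03  6.56]
```

Call:
step_arm([
  [1,0.98,-0.44,0.41,0,0,0.14],
  [1,0.98,-0.44,0.41,0,0,0],
  [1,0.98,-0.44,0.41,0,0,0],
  [1,0.98,-0.44,0.41,0,0,0],
  [1,0.98,-0.44,0.41,0,0,0],
  [1,0.98,-0.44,0.41,0,0,0],
  [1,0.98,-0.44,0.41,0,0,0],
  [1,0.98,-0.44,0.41,0,0,0],
  [1,0.98,-0.44,0.41,0,0,0],
  [1,0.98,-0.44,0.41,0,0,0],
  [1,0.98,-0.44,0.41,0,0,0],
  [1,0.98,-0.44,0.41,0,0,0],
  [1,0.98,-0.44,0.41,0,0,0],
  [1,0.98,-0.44,0.41,0,0,0],
  [1,0.98,-0.44,0.41,0,0,0],
  [1,0.98,-0.44,0.41,0,0,0],
  [1,0,0,0,0,0,0],
  [1,0,0,0,0,0,0],
])

```text
time_s: 2.05
position: [0.4087, -0.3212, 0.1]
ee_rot: [0.993, 0.12, -0.0, -0.0]
force: [-1.0, 0.2, -0.2]
width: 0.0855
grasp_force: 0.0
```

```bash
python3 - <<'E'
from h import *
plan([.4085,-.3215,.032],-76.3)
c=cap('wrist','w1.png')
print('pred hole',proj(c,[.4085,-.3215,.062]))
E
```

```text
t 2.0 pos [ 0.4087 -0.3212  0.1   ] th -76.27 zdir [-0.  0. -1.] F [-1.   0.2 -0.2] w 0.0855 g 0.0
turn az 0.01 shift [-0.01  0.01  3.4 ]
pred hole [319.51072732 282.8424699 ]
```

View pics/w1.png

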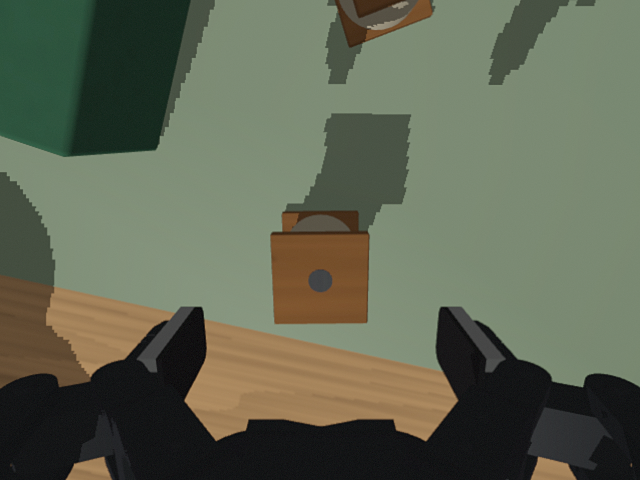

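Call:
step_arm([
  [1,0,0,0.85,0,0,0],
  [1,0,0,0.85,0,0,0],
  [1,0,0,0.85,0,0,0],
  [1,0,0,0.85,0,0,0],
  [1,0,0,0,0,0,0],
  [0,0,0,0,0,0,0],
  [0,0,0,0,0,0,0],
  [0,0,0,0,0,0,0],
  [0,0,0,0,0,0,0],
  [0,0,0,0,0,0,0],
  [0,0,0,0,0,0,0],
  [0,0,0,0,0,0,0],
  [0,0,0,0,0,0,0],
  [0,0,0,-0.5,0,0,0],
  [0,0,0,-1,0,0,0],
  [0,0,0,-1,0,0,0],
  [0,0,0,-1,0,0,0],
  [0,0,0,-1,0,0,0],
])

```text
time_s: 3.9
position: [0.4088, -0.3212, 0.1238]
ee_rot: [0.993, 0.119, 0.0, 0.0]
force: [0.6, 0.2, -1.8]
width: 0.0466
grasp_force: 61.7
```

```bash
python3 - <<'E'
from h import *
print(cw(91,33),cw(91,-33))
plan([*cw(91,33),.29],84.45)
E
```

```text
[ 0.51045571 -0.01193502] [ 0.57614631 -0.01831817]
t 3.9 pos [ 0.4088 -0.3212  0.1238] th -76.32 zdir [ 0. -0. -1.] F [ 0.6  0.2 -1.8] w 0.0466 g 61.7
turn az 3.36 shift [  3.57 -15.88  -8.31]
```

Call:
step_arm([
  [0,0,0,-1,0,0,0.56],
  [0,0,0,-1,0,0,0.56],
  [0,0,0,-1,0,0,0.56],
  [0,0,0,-1,0,0,0.56],
  [0,0,0,-1,0,0,0.56],
  [0,0,0,-1,0,0,0.56],
  [0,0,0,-1,0,0,0],
  [0,0,0,-0.85,0,0,0],
])

```text
time_s: 4.7
position: [0.4086, -0.3211, 0.2811]
ee_rot: [0.999, -0.049, 0.0, 0.0]
force: [0.4, 0.4, -1.5]
width: 0.0469
grasp_force: 61.8
```

Call:
step_arm([
  [0,0.22,-0.99,0,0,0,0],
  [0,0.22,-0.99,0,0,0,0],
  [0,0.22,-0.99,0,0,0,0],
  [0,0.22,-0.99,0,0,0,0],
  [0,0.22,-0.99,0,0,0,0],
  [0,0.22,-0.99,0,0,0,0],
  [0,0.22,-0.99,0,0,0,0],
  [0,0.22,-0.99,0,0,0,0],
  [0,0.22,-0.99,0,0,0,0],
  [0,0.22,-0.99,0,0,0,0],
  [0,0.22,-0.99,0,0,0,0],
  [0,0.22,-0.99,0,0,0,0],
  [0,0.22,-0.99,0,0,0,0],
  [0,0.22,-0.99,0,0,0,0],
  [0,0.22,-0.99,0,0,0,0],
  [0,0.22,-0.99,0,0,0,0],
  [0,0,0,0,0,0,0],
])

```text
time_s: 6.4
position: [0.5097, -0.0112, 0.2798]
ee_rot: [0.999, -0.048, 0.0, -0.0]
force: [-0.5, 0.1, -1.6]
width: 0.0465
grasp_force: 61.9
```

```bash
python3 - <<'E'
from h import *
plan([*cw(91,33),.16],84.45)
c=cap('wrist','w2.png')
for q in [(178,65,76),(178,-65,76),(4,-65,76),(4,65,76),(0,0,88),(0,-83,88),(0,83,88),(218,0,104)]:
    print(q,proj(c,[*cw(*q[:2]),q[2]/1000]).round(0))
E
```

```text
t 6.4 pos [ 0.5097 -0.0112  0.2798] th -95.46 zdir [ 0.001  0.    -1.   ] F [-0.5  0.1 -1.6] w 0.0465 g 61.9
turn az 0.02 shift [0.04 0.04 5.99]
(178, 65, 76) [228. 250.]
(178, -65, 76) [218. 102.]
(4, -65, 76) [425. 102.]
(4, 65, 76) [414. 250.]
(0, 0, 88) [427. 181.]
(0, -83, 88) [435.  76.]
(0, 83, 88) [421. 273.]
(218, 0, 104) [166. 183.]
```

View pics/w2.png

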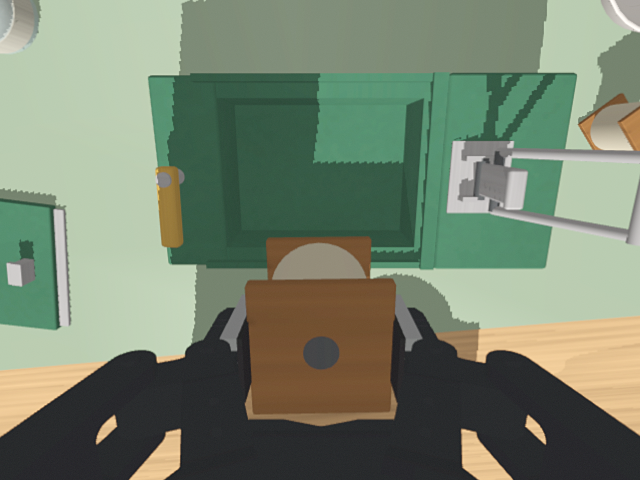

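Call:
step_arm([
  [0,0.16,0.04,1,0,0,0],
  [0,0,0,1,0,0,0],
  [0,0,0,1,0,0,0],
  [0,0,0,1,0,0,0],
  [0,0,0,1,0,0,0],
  [0,0,0,1,0,0,0],
  [0,0,0,1,0,0,0],
  [0,0,0,1,0,0,0],
  [0,0,0,1,0,0,0],
  [0,0,0,1,0,0,0],
  [0,0,0,0.6,0,0,0],
  [0,0,0,0.6,0,0,0],
  [0,0,0,0.5,0,0,0],
  [0,0,0,0.3,0,0,0],
  [0,0,0,0,0,0,0],
  [0,0,0,0,0,0,0],
])

```text
time_s: 8.05
position: [0.5129, -0.0139, 0.0393]
ee_rot: [0.999, -0.049, 0.0, 0.0]
force: [0.5, 0.0, -1.3]
width: 0.0465
grasp_force: 62.5
```

Release, rise, and check spool A's place.

Call:
step_arm([
  [0.8,0,0,0,0,0,0],
  [0.8,0,0,0,0,0,0],
  [0.8,0,0,0,0,0,0],
  [0.8,0,0,0,0,0,0],
  [0.8,0,0,-0.5,0,0,0],
  [0.8,0,0,-1,0,0,0],
  [0.8,0,0,-1,0,0,0],
  [0.8,0,0,-1,0,0,0],
  [0.8,0,0,-1,0,0,0],
  [0.8,0,0,-1,0,0,0],
  [1,0,0,-1,0,0,0],
  [1,0,0,-1,0,0,0],
  [1,0,0,-1,0,0,0],
  [1,0,0,-1,0,0,0],
  [1,0,0,-1,0,0,0],
  [1,0,0,0,0,0,0],
])

```text
time_s: 9.65
position: [0.5137, -0.014, 0.2521]
ee_rot: [0.999, -0.049, 0.002, 0.0]
force: [0.7, -0.3, 1.0]
width: 0.0855
grasp_force: 0.0
```

```bash
sed -i 's/CO=np.array(\[.5345/CO=np.array([.5375/' h.py; cat >> h.py <<'E'
def spool():
    c=cap('top','sp.png');im=cv2.imread('pics/sp.png');hsv=cv2.cvtColor(im,cv2.COLOR_BGR2HSV)
    m=cv2.inRange(hsv,(5,130,60),(17,255,255));m[:,:408]=0;m[:,500:]=0;m[:190]=0;m[353:]=0
    n,l,st,ce=cv2.connectedComponentsWithStats(m)
    for i in range(1,n):
        if st[i,4]>60:
            cn=cv2.findContours((l==i).astype(np.uint8),0,2)[0][0]
            q=np.array([onz(c,*p,.062)[:2] for p in cv2.boxPoints(cv2.minAreaRect(cn))])
            q=q[np.argsort(q[:,1])];k=q[:2].mean(0);d=q[2:].mean(0)-k;L=np.linalg.norm(d);d/=L
            print(st[i],'len',L.round(4),'ctr',(k+.024*d).round(4),'yaw',np.degrees(np.arctan2(d[1],d[0])).round(1))
E
python3 - <<'E'
from h import *
spool()
plan([.559,-.3165,.25],-56.5)
E
```

```text
[425 243  34  31 436] len 0.0621 ctr [ 0.5595 -0.3153] yaw 123.3
t 9.7 pos [ 0.513  -0.0139  0.2504] th -95.57 zdir [ 0.003 -0.    -1.   ] F [-1.4 -0.4 -0.1] w 0.0854 g 0.0
turn az -6.82 shift [-6.43 13.88  0.03]
```

Call:
step_arm([
  [1,0,0,-0.3,0,0,-0.97],
  [1,0,0,-0.3,0,0,-0.97],
  [1,0,0,0,0,0,-0.97],
  [1,0,0,0,0,0,-0.97],
  [1,0,0,0,0,0,-0.97],
  [1,0,0,0,0,0,-0.97],
  [1,0,0,0,0,0,-1],
])

```text
time_s: 10.4
position: [0.5122, -0.0138, 0.2601]
ee_rot: [0.957, 0.29, -0.001, -0.0]
force: [-0.4, 0.2, -0.5]
width: 0.0848
grasp_force: 0.0
```

Call:
step_arm([
  [1,-0.46,0.99,0,0,0,0],
  [1,-0.46,0.99,0,0,0,0],
  [1,-0.46,0.99,0,0,0,0],
  [1,-0.46,0.99,0,0,0,0],
  [1,-0.46,0.99,0,0,0,0],
  [1,-0.46,0.99,0,0,0,0],
  [1,-0.46,0.99,0,0,0,0],
  [1,-0.46,0.99,0,0,0,0],
  [1,-0.46,0.99,0,0,0,0],
  [1,-0.46,0.99,0,0,0,0],
  [1,-0.46,0.99,0.5,0,0,0],
  [1,-0.46,0.99,1,0,0,0],
  [1,-0.46,0.99,1,0,0,0],
  [1,-0.46,0.99,1,0,0,0],
  [1,0,0,1,0,0,0],
  [1,0,0,1,0,0,0],
  [1,0,0,1,0,0,0],
  [1,0,0,0,0,0,0],
])

```text
time_s: 12.2
position: [0.5566, -0.315, 0.1274]
ee_rot: [0.958, 0.288, -0.002, -0.002]
force: [-0.1, -0.0, 0.4]
width: 0.0853
grasp_force: 0.0
```

```bash
python3 - <<'E'
from h import *
plan([.560,-.3165,.032],-56.5)
c=cap('wrist','w3.png');im=cv2.cvtColor(c['pixels'],cv2.COLOR_RGB2HSV)
m=cv2.inRange(im,(5,120,60),(17,255,255));m[350:]=0;m[:150]=0
n,l,st,ce=cv2.connectedComponentsWithStats(m);print([s.tolist() for s in st if s[4]>500])
x=proj(c,[.56,-.3165,.062]);print(x)
E
python3 -c "
import cv2;a=cv2.imread('pics/w3.png');cv2.imwrite('pics/w3c.png',a[130:400,180:460])"
```

```text
t 12.2 pos [ 0.5566 -0.315   0.1274] th -56.5 zdir [-0.005  0.003 -1.   ] F [-0.1 -0.   0.4] w 0.0853 g 0.0
turn az 0.0 shift [0.11 0.18 4.77]
[[0, 0, 640, 480, 300114], [283, 201, 87, 98, 7086]]
[324.7380844  260.62289107]
```

View pics/w3c.png

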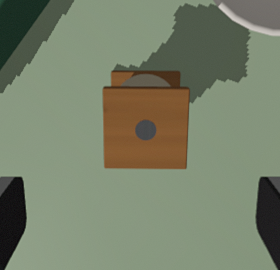

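Call:
step_arm([
  [1,0.11,0.18,0.95,0,0,0],
  [1,0,0,0.95,0,0,0],
  [1,0,0,0.95,0,0,0],
  [1,0,0,0.95,0,0,0],
  [1,0,0,0.95,0,0,0],
  [1,0,0,0,0,0,0],
  [0,0,0,0,0,0,0],
  [0,0,0,0,0,0,0],
  [0,0,0,0,0,0,0],
  [0,0,0,0,0,0,0],
  [0,0,0,0,0,0,0],
  [0,0,0,0,0,0,0],
  [0,0,0,0,0,0,0],
  [0,0,0,0,0,0,0],
  [0,0,0,-0.5,0,0,0],
  [0,0,0,-1,0,0,0],
  [0,0,0,-1,0,0,0],
  [0,0,0,-1,0,0,0],
  [0,0,0,-1,0,0,0],
])

```text
time_s: 14.15
position: [0.5622, -0.318, 0.1279]
ee_rot: [0.958, 0.288, 0.0, 0.0]
force: [0.3, -0.1, -1.7]
width: 0.0464
grasp_force: 61.6
```

```bash
python3 - <<'E'
from h import *
plan([*cw(91,-33),.29],84.45)
E
```

```text
t 14.2 pos [ 0.5622 -0.318   0.1279] th -56.49 zdir [ 0.001 -0.    -1.   ] F [ 0.3 -0.1 -1.7] w 0.0464 g 61.6
turn az 6.82 shift [ -0.6  -14.99  -8.11]
```

Call:
step_arm([
  [0,0,0,-1,0,0,0.97],
  [0,0,0,-1,0,0,0.97],
  [0,0,0,-1,0,0,0.97],
  [0,0,0,-1,0,0,0.97],
  [0,0,0,-1,0,0,0.97],
  [0,0,0,-1,0,0,0.97],
  [0,0,0,-1,0,0,1],
  [0,0,0,-1,0,0,0],
  [0,0,0,0,0,0,0],
])

```text
time_s: 15.05
position: [0.5628, -0.3184, 0.2898]
ee_rot: [0.999, -0.048, 0.002, 0.001]
force: [0.4, -0.2, -1.8]
width: 0.0464
grasp_force: 61.7
```

Call:
step_arm([
  [0,-0.04,-1,0,0,0,0],
  [0,-0.04,-1,0,0,0,0],
  [0,-0.04,-1,0,0,0,0],
  [0,-0.04,-1,0,0,0,0],
  [0,-0.04,-1,0,0,0,0],
  [0,-0.04,-1,0,0,0,0],
  [0,-0.04,-1,0,0,0,0],
  [0,-0.04,-1,0,0,0,0],
  [0,-0.04,-1,0,0,0,0],
  [0,-0.04,-1,0,0,0,0],
  [0,-0.04,-1,0,0,0,0],
  [0,-0.04,-1,0,0,0,0],
  [0,-0.04,-1,0,0,0,0],
  [0,-0.04,-1,0,0,0,0],
  [0,-0.04,-1,0,0,0,0],
  [0,0,0,0,0,0,0],
  [0,0,0,0,0,0,0],
])

```text
time_s: 16.75
position: [0.579, -0.0174, 0.286]
ee_rot: [0.999, -0.048, -0.0, 0.0]
force: [-0.9, -0.8, -1.4]
width: 0.0461
grasp_force: 61.7
```

```bash
python3 - <<'E'
from h import *
plan([*cw(91,-33),.04],84.45)
E
```

```text
t 16.8 pos [ 0.579  -0.0174  0.286 ] th -95.48 zdir [-0. -0. -1.] F [-0.9 -0.8 -1.4] w 0.0461 g 61.7
turn az 0.01 shift [1.00e-02 4.00e-02 1.23e+01]
```

Call:
step_arm([
  [0,0,0.04,1,0,0,0],
  [0,0,0,1,0,0,0],
  [0,0,0,1,0,0,0],
  [0,0,0,1,0,0,0],
  [0,0,0,1,0,0,0],
  [0,0,0,1,0,0,0],
  [0,0,0,1,0,0,0],
  [0,0,0,1,0,0,0],
  [0,0,0,1,0,0,0],
  [0,0,0,1,0,0,0],
  [0,0,0,0.8,0,0,0],
  [0,0,0,0.8,0,0,0],
  [0,0,0,0.7,0,0,0],
  [0,0,0,0,0,0,0],
  [0.8,0,0,0,0,0,0],
  [0.8,0,0,0,0,0,0],
  [0.8,0,0,0,0,0,0],
  [0.8,0,0,0,0,0,0],
])

```text
time_s: 18.55
position: [0.5792, -0.0192, 0.0401]
ee_rot: [0.999, -0.049, 0.0, 0.0]
force: [0.2, 0.0, -0.3]
width: 0.0681
grasp_force: 0.0
```

Call:
step_arm([
  [0.8,0,0,-0.5,0,0,0],
  [0.8,0,0,-1,0,0,0],
  [0.8,0,0,-1,0,0,0],
  [0.8,0,0,-1,0,0,0],
  [0.8,0,0,-1,0,0,0],
  [0.8,0,0,-1,0,0,0],
  [1,0,0,-1,0,0,0],
  [1,0,0,-1,0,0,0],
  [1,0,0,-1,0,0,0],
  [1,0,0,-1,0,0,0],
  [1,0,0,0,0,0,0],
  [1,0,0,0,0,0,0],
])

```text
time_s: 19.75
position: [0.5791, -0.019, 0.2303]
ee_rot: [0.999, -0.049, 0.0, 0.0]
force: [-0.0, -0.4, 0.4]
width: 0.0856
grasp_force: 0.0
```

```bash
python3 - <<'E'
from h import *
lid=np.array([.4835,.383]);a=np.radians(77.2)
print(lid+.006*np.array([np.cos(a),np.sin(a)]))
plan([*(lid+.006*np.array([np.cos(a),np.sin(a)])),.2],77.2+90)
cap('top','t5.png');im=cv2.imread('pics/t5.png')
cv2.imwrite('pics/t5c.png',cv2.resize(im[190:370,70:490],(800,343),interpolation=cv2.INTER_CUBIC))
E
```

```text
[0.48482929 0.3888509 ]
t 19.8 pos [ 0.5791 -0.019   0.2303] th -95.57 zdir [ 0.001 -0.    -1.   ] F [-0.  -0.4  0.4] w 0.0856 g 0.0
turn az -14.45 shift [18.84 -9.12  1.51]
```

View pics/t5c.png

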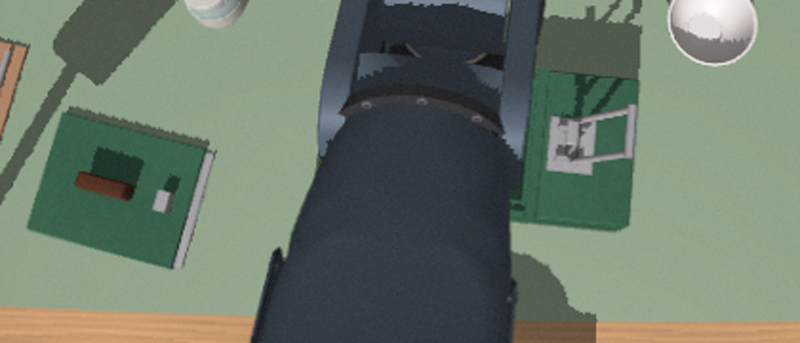

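```bash
python3 - <<'E'
from h import *
plan([.485,.389,.12],77.2)
E
```

```text
t 19.8 pos [ 0.5788 -0.019   0.2296] th -95.57 zdir [-0.001  0.    -1.   ] F [-0.5  0.9 -1. ] w 0.0856 g 0.0
turn az 1.26 shift [ -9.09 -18.85   5.48]
```

Call:
step_arm([
  [1,0,0,0,0,0,0.63],
  [1,0,0,0,0,0,0.63],
  [1,-0.48,-0.99,0,0,0,0],
  [1,-0.48,-0.99,0,0,0,0],
  [1,-0.48,-0.99,0,0,0,0],
  [1,-0.48,-0.99,0,0,0,0],
  [1,-0.48,-0.99,0,0,0,0],
  [1,-0.48,-0.99,0,0,0,0],
  [1,-0.48,-0.99,0,0,0,0],
  [1,-0.48,-0.99,0,0,0,0],
  [1,-0.48,-0.99,0,0,0,0],
  [1,-0.48,-0.99,0,0,0,0],
  [1,-0.48,-0.99,0,0,0,0],
  [1,-0.48,-0.99,0,0,0,0],
  [1,-0.48,-0.99,0.9,0,0,0],
  [1,-0.48,-0.99,0.9,0,0,0],
  [1,-0.48,-0.99,0.9,0,0,0],
  [1,-0.48,-0.99,0.9,0,0,0],
  [1,-0.48,-0.99,0.9,0,0,0],
  [1,-0.48,-0.99,0.9,0,0,0],
])

```text
time_s: 21.8
position: [0.4887, 0.3673, 0.1202]
ee_rot: [0.994, -0.111, -0.001, 0.001]
force: [0.3, 0.4, -0.0]
width: 0.0853
grasp_force: 0.0
```

Call:
step_arm([
  [1,-0.48,-0.99,0,0,0,0],
  [1,0,0,0,0,0,0],
  [1,0,0,0,0,0,0],
])

```text
time_s: 22.1
position: [0.4842, 0.3879, 0.1213]
ee_rot: [0.994, -0.111, -0.0, 0.001]
force: [-0.0, 0.2, -0.3]
width: 0.0856
grasp_force: 0.0
```

```bash
python3 - <<'E'
from h import *
plan([.485,.389,.12],77.2)
c=cap('wrist','w4.png')
a=np.radians(77.2);e=np.array([np.cos(a),np.sin(a)]);f=np.array([-e[1],e[0]])
for x,y in((-31,-10),(31,-10),(31,10),(-31,10)):
    print(x,y,proj(c,[*(np.array([.485,.389])+x/1000*e+y/1000*f),.046]).round(0))
E
```

```text
t 22.1 pos [0.4842 0.3879 0.1213] th -102.74 zdir [-0.001 -0.001 -1.   ] F [-0.   0.2 -0.3] w 0.0856 g 0.0
turn az 0.01 shift [ 0.03 -0.06  0.07]
-31 -10 [371. 243.]
31 -10 [265. 243.]
31 10 [266. 275.]
-31 10 [370. 275.]
```

View pics/w4.png

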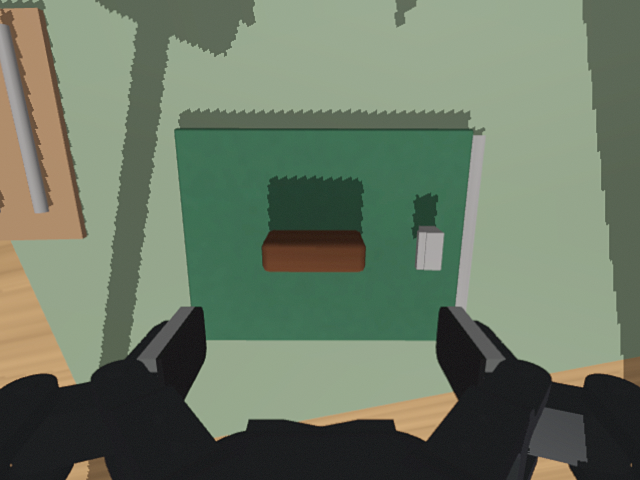

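Call:
step_arm([
  [1,0.15,-0.18,0.9,0,0,0],
  [1,0,0,0.9,0,0,0],
  [1,0,0,0.9,0,0,0],
  [1,0,0,0.9,0,0,0],
  [1,0,0,0.8,0,0,0],
  [1,0,0,0.7,0,0,0],
  [1,0,0,0,0,0,0],
  [0,0,0,0,0,0,0],
  [0,0,0,0,0,0,0],
  [0,0,0,0,0,0,0],
  [0,0,0,0,0,0,0],
  [0,0,0,0,0,0,0],
  [0,0,0,0,0,0,0],
  [0,0,0,0,0,0,0],
])

```text
time_s: 23.55
position: [0.489, 0.3915, 0.0213]
ee_rot: [0.994, -0.111, 0.001, -0.001]
force: [-0.6, -1.2, 7.1]
width: 0.0608
grasp_force: 67.0
```

```bash
python3 - <<'E'
from h import *
plan([.4878,.3907,.018],77.2)
E
```

```text
t 23.6 pos [0.489  0.3915 0.0213] th -102.78 zdir [ 0.002  0.001 -1.   ] F [-0.6 -1.2  7.1] w 0.0608 g 67.0
turn az 0.0 shift [-0.05  0.05  0.16]
```

Call:
step_arm([
  [0,0,0,-0.4,0,0,0],
  [0,0,0,-0.6,0,0,0],
  [0,0,0,-0.8,0,0,0],
  [0,0,0,-1,0,0,0],
  [0,0,0,-1,0,0,0],
  [0,0,0,-1,0,0,0],
  [0,0,0,-1,0,0,0],
  [0,0,0,-1,0,0,0],
  [0,0,0,-1,0,0,0],
  [0,0,0,0,0,0,0],
  [0,0,0,0,0,0,0],
])

```text
time_s: 24.65
position: [0.4882, 0.391, 0.1763]
ee_rot: [0.994, -0.111, 0.0, -0.0]
force: [0.6, 0.9, -6.1]
width: 0.0603
grasp_force: 67.2
```

```bash
python3 - <<'E'
from h import *
print(cw(116,0))
plan([*cw(116,0),.17],84.45)
c=cap('wrist','w5.png')
E
```

```text
[0.54871887 0.00975621]
t 24.6 pos [0.4882 0.391  0.1763] th -102.79 zdir [ 0.  0. -1.] F [ 0.6  0.9 -6.1] w 0.0603 g 67.2
turn az -1.26 shift [ 4.86 18.68  0.31]
```

View pics/w5.png

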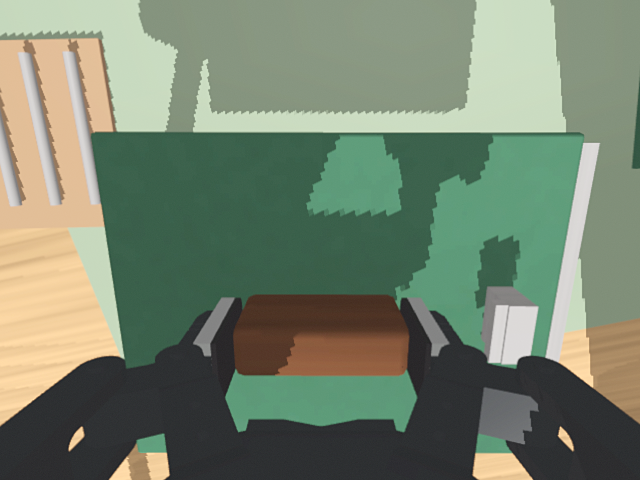

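```bash
python3 - <<'E'
from h import *
c=cap('wrist');s=manip.get_state();R=Ro.from_quat(s['ee_rot']).as_matrix();p=np.array(s['position'])
for u,v,z in((322,374,.025),(322,330,.025),(93,132,-.009),(582,132,-.009),(599,143,-.016),(238,374,.025),(407,374,.025)):
    print(u,v,(R.T@(onz(c,u,v,p[2]+z)-p)*1000).round(1))
E
```

```text
322 374 [ -9.8   0.5 -25. ]
322 330 [  7.1   0.5 -25. ]
93 132 [ 71.6 -85.5   8.8]
582 132 [71.5 98.3  9. ]
599 143 [ 67.4 110.3  16.1]
238 374 [ -9.7 -28.8 -25. ]
407 374 [ -9.8  30.1 -24.9]
```

Call:
step_arm([
  [0,0,0,-0.1,0,0,-0.63],
  [0,0,0,0,0,0,-0.63],
  [0,0.26,1,0,0,0,0],
  [0,0.26,1,0,0,0,0],
  [0,0.26,1,0,0,0,0],
  [0,0.26,1,0,0,0,0],
  [0,0.26,1,0,0,0,0],
  [0,0.26,1,0,0,0,0],
  [0,0.26,1,0,0,0,0],
  [0,0.26,1,0,0,0,0],
  [0,0.26,1,0,0,0,0],
  [0,0.26,1,0,0,0,0],
  [0,0.26,1,0,0,0,0],
  [0,0.26,1,0,0,0,0],
  [0,0.26,1,0,0,0,0],
  [0,0.26,1,0,0,0,0],
  [0,0.26,1,0,0,0,0],
  [0,0.26,1,0,0,0,0],
  [0,0.26,1,0,0,0,0],
  [0,0.26,1,0,0,0,0],
])

```text
time_s: 26.75
position: [0.5461, 0.0229, 0.1771]
ee_rot: [0.999, -0.049, -0.001, -0.0]
force: [0.9, 1.0, -5.5]
width: 0.0607
grasp_force: 67.2
```

Call:
step_arm([
  [0,0.18,0.6,0,0,0,0],
  [0,0,0,0,0,0,0],
  [0,0,0,0,0,0,0],
])

```text
time_s: 27.05
position: [0.5487, 0.0118, 0.1776]
ee_rot: [0.999, -0.049, -0.0, -0.0]
force: [0.6, -0.5, -5.2]
width: 0.0606
grasp_force: 67.4
```

```bash
python3 - <<'E'
from h import *
plan([*cw(116,0),.13],84.45)
c=cap('wrist','w6.png')
for q in [(4,-65,76),(0,0,88),(0,-83,88),(0,83,88),(218,0,104),(235,-83,76),(0,-77,84),(196,-77,84)]:
    print(q,proj(c,[*cw(*q[:2]),q[2]/1000]).round(0))
E
```

```text
t 27.1 pos [0.5487 0.0118 0.1776] th -95.59 zdir [-0.001  0.    -1.   ] F [ 0.6 -0.5 -5.2] w 0.0606 g 67.4
turn az -0.01 shift [0.01 0.1  2.38]
(4, -65, 76) [507. 145.]
(0, 0, 88) [509. 252.]
(0, -83, 88) [528. 112.]
(0, 83, 88) [493. 369.]
(218, 0, 104) [149. 261.]
(235, -83, 76) [124. 114.]
(0, -77, 84) [523. 123.]
(196, -77, 84) [186. 124.]
```

View pics/w6.png

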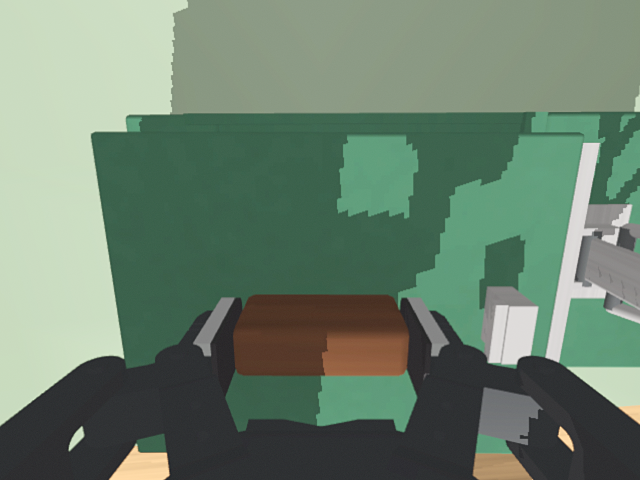

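Call:
step_arm([
  [0,0.06,0.1,0.6,0,0,0],
  [0,0,0,0.8,0,0,0],
  [0,0,0,0.8,0,0,0],
  [0,0,0,0.8,0,0,0],
  [0,0,0,0.4,0,0,0],
  [0,0,0,0.2,0,0,0],
  [0,0,0,0,0,0,0],
])

```text
time_s: 27.8
position: [0.5499, 0.0095, 0.1057]
ee_rot: [0.999, -0.048, -0.0, -0.0]
force: [-0.3, -0.9, -6.5]
width: 0.0603
grasp_force: 67.2
```

Call:
step_arm([
  [0,0,0,0.1,0,0,0],
  [0,0,0,0.1,0,0,0],
  [0,0,0,0.1,0,0,0],
  [0,0,0,0,0,0,0],
])

```text
time_s: 28.2
position: [0.5499, 0.0093, 0.1]
ee_rot: [0.999, -0.049, -0.0, -0.0]
force: [0.3, -0.3, -5.1]
width: 0.0605
grasp_force: 67.3
```

```bash
python3 - <<'E'
from h import *
plan([*cw(100,0),.0973],84.45)
E
```

```text
t 28.2 pos [0.5499 0.0093 0.1   ] th -95.57 zdir [-0.  0. -1.] F [ 0.3 -0.3 -5.1] w 0.0605 g 67.3
turn az -0.0 shift [-0.06  0.78  0.14]
```

Call:
step_arm([
  [0,0,0,0.07,0,0,0],
  [0,0,0,0.07,0,0,0],
  [0,0,0,0.05,0,0,0],
  [0,0,0,0,0,0,0],
])

```text
time_s: 28.6
position: [0.5501, 0.0093, 0.0973]
ee_rot: [0.999, -0.049, 0.0, -0.0]
force: [-4.9, -1.0, 7.2]
width: 0.0606
grasp_force: 68.9
```

Call:
step_arm([
  [0,-0.06,0,-0.06,0,0,0],
  [0,0,0.15,0,0,0,0],
  [0,0,0.15,0,0,0,0],
  [0,0,0.15,0,0,0,0],
  [0,0,0,0,0,0,0],
])

```text
time_s: 29.1
position: [0.5479, 0.0, 0.0974]
ee_rot: [0.999, -0.049, -0.0, 0.0]
force: [-0.1, 0.2, -4.1]
width: 0.0604
grasp_force: 67.5
```

```bash
python3 - <<'E'
from h import *
plan([*cw(100,0),.0973],84.45)
E
```

```text
t 29.1 pos [0.5479 0.     0.0974] th -95.6 zdir [-0. -0. -1.] F [-0.1  0.2 -4.1] w 0.0604 g 67.5
turn az -0.01 shift [-0.01  0.31  0.01]
```

Call:
step_arm([
  [0,0,0.1,0.03,0,0,0],
  [0,0,0.1,0,0,0,0],
  [0,0,0.1,0,0,0,0],
  [0,0,0.05,0,0,0,0],
  [0,0,0,0,0,0,0],
])

```text
time_s: 29.6
position: [0.5475, -0.005, 0.0973]
ee_rot: [0.999, -0.048, 0.0, -0.001]
force: [0.4, 16.1, 2.7]
width: 0.0607
grasp_force: 68.3
```

Call:
step_arm([
  [0,0,0.06,0,0,0,0],
  [0,0,0,0,0,0,0],
])

```text
time_s: 29.8
position: [0.5475, -0.0051, 0.0974]
ee_rot: [0.999, -0.048, 0.0, -0.002]
force: [0.3, 23.8, 4.4]
width: 0.0606
grasp_force: 68.4
```

```bash
python3 - <<'E'
from h import *
plan([*cw(100,0),.0973],84.45)
E
```

```text
t 29.8 pos [ 0.5475 -0.0051  0.0974] th -95.51 zdir [ 0.001  0.003 -1.   ] F [ 0.3 23.8  4.4] w 0.0606 g 68.4
turn az 0.01 shift [-0.01  0.06  0.  ]
```

Call:
step_arm([
  [1,0,0,0,0,0,0],
  [1,0,0,0,0,0,0],
  [1,0,0,0,0,0,0],
  [1,0,0,0,0,0,0],
  [1,0,0,-0.5,0,0,0],
  [1,0,0,-1,0,0,0],
  [1,0,0,-1,0,0,0],
  [1,0,0,-1,0,0,0],
  [1,0,0,-1,0,0,0],
  [1,0,0,-1,0,0,0],
  [1,0,0,-1,0,0,0],
  [1,0,0,-1,0,0,0],
  [1,0,0,-1,0,0,0],
  [1,0,0,0,0,0,0],
  [1,0,0,0,0,0,0],
])

```text
time_s: 31.3
position: [0.547, -0.0078, 0.267]
ee_rot: [0.999, -0.049, 0.0, 0.0]
force: [-0.4, -0.8, -0.2]
width: 0.0853
grasp_force: 0.0
```

```bash
python3 - <<'E'
from h import *
plan([*cw(100,0),.25],84.45)
c=cap('wrist','w7.png')
for q in [(0,-83,88),(0,83,88),(188,-74,88),(188,74,88),(218,0,104),(30.5,0,107),(-42,0,99),(-22,0,175)]:
    print(q,proj(c,[*cw(*q[:2]),q[2]/1000]).round(0))
E
```

```text
t 31.3 pos [ 0.547  -0.0078  0.267 ] th -95.58 zdir [ 0.001 -0.    -1.   ] F [-0.4 -0.8 -0.2] w 0.0853 g 0.0
turn az -0.0 shift [-0.   -0.08  0.85]
(0, -83, 88) [445. 120.]
(0, 83, 88) [429. 313.]
(188, -74, 88) [208. 132.]
(188, 74, 88) [221. 304.]
(218, 0, 104) [172. 227.]
(30.5, 0, 107) [405. 228.]
(-42, 0, 99) [491. 226.]
(-22, 0, 175) [511. 252.]
```

View pics/w7.png

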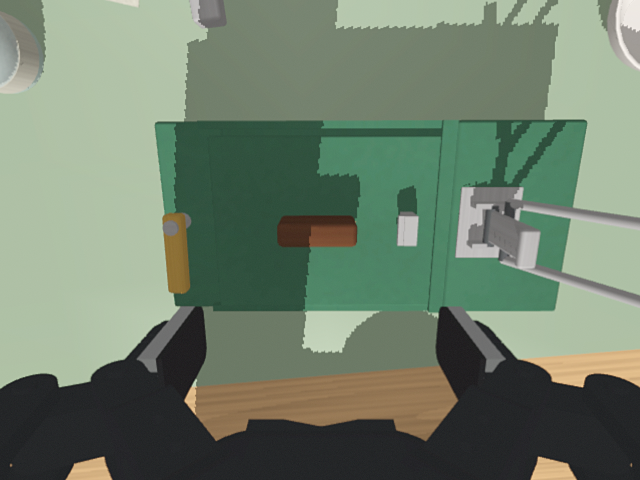

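```bash
python3 - <<'E'
from h import *
c=cap('top');s=cap('scene')
def cc(X): d=np.array(X[:2])-CO;return np.array([d@EX*1000,d@EY*1000,X[2]*1000]).round(1)
# bar mid from top view on plane y=0 -> circle
for p in((400.6,258.7),(402.2,244.7),(399.7,272.8)):
    o,d=ray(c,*p)
    A=(CO-o[:2])@EY/(d[:2]@EY) if abs(d[:2]@EY)>1e-6 else 0
    best=[]
    for z in np.arange(.08,.23,.005):
        X=o+d*(z-o[2])/d[2];q=cc(X);best.append((q.tolist(),round(float(np.hypot(q[0]+38.1,q[2]-120.6)),1),proj(s,X).round(0).tolist()))
    print(p,*[b for b in best if abs(b[1]-97)<12],sep='\n')
# gap profile
w=cv2.imread('pics/w7.png')
for v in(150,180,270,295): print(v,w[v,424:466,1].tolist())
E
```

```text
(400.6, 258.7)
([-91.8, -2.5, 190.0], 87.7, [227.0, 177.0])
([-91.0, -1.5, 195.0], 91.3, [227.0, 174.0])
([-90.2, -0.6, 200.0], 95.0, [228.0, 172.0])
([-89.4, 0.4, 205.0], 98.8, [228.0, 170.0])
([-88.6, 1.3, 210.0], 102.7, [228.0, 167.0])
([-87.8, 2.3, 215.0], 106.7, [229.0, 165.0])
(402.2, 244.7)
([-92.8, -29.9, 190.0], 88.4, [223.0, 185.0])
([-92.0, -28.8, 195.0], 91.9, [223.0, 182.0])
([-91.2, -27.7, 200.0], 95.5, [223.0, 180.0])
([-90.4, -26.6, 205.0], 99.3, [224.0, 178.0])
([-89.6, -25.5, 210.0], 103.2, [224.0, 175.0])
([-88.8, -24.4, 215.0], 107.2, [224.0, 173.0])
(399.7, 272.8)
([-92.1, 24.7, 190.0], 87.9, [230.0, 169.0])
([-91.3, 25.5, 195.0], 91.5, [231.0, 167.0])
([-90.5, 26.3, 200.0], 95.1, [231.0, 164.0])
([-89.7, 27.1, 205.0], 98.9, [231.0, 162.0])
([-88.9, 27.9, 210.0], 102.8, [232.0, 160.0])
([-88.1, 28.7, 215.0], 106.8, [232.0, 158.0])
150 [136, 136, 136, 135, 136, 136, 137, 136, 135, 137, 136, 136, 136, 138, 137, 125, 93, 121, 136, 135, 135, 134, 135, 134, 134, 134, 134, 135, 136, 136, 137, 137, 126, 123, 130, 132, 133, 134, 135, 136, 137, 135]
180 [135, 137, 135, 135, 135, 135, 135, 135, 135, 136, 136, 135, 134, 127, 103, 126, 135, 134, 133, 134, 135, 134, 135, 135, 134, 135, 135, 134, 135, 123, 124, 129, 132, 134, 134, 134, 134, 136, 136, 136, 137, 136]
270 [130, 130, 131, 131, 131, 131, 128, 101, 125, 132, 133, 133, 133, 133, 134, 133, 132, 133, 133, 133, 132, 120, 121, 130, 135, 136, 136, 138, 137, 138, 137, 135, 135, 134, 135, 134, 134, 134, 136, 135, 135, 135]
295 [134, 135, 134, 135, 127, 100, 125, 135, 134, 133, 132, 132, 132, 130, 132, 130, 131, 133, 134, 123, 121, 130, 137, 137, 137, 137, 135, 136, 135, 135, 135, 135, 135, 136, 137, 135, 134, 135, 134, 135, 133, 134]
```

```bash
sed -i 's/CO=np.array(\[.5375,-.1057\])/CO=np.array([.5376,-.1042])/' h.py; python3 - <<'E'
from h import *
print(CO,cw(-91,0))
plan([*cw(-91,0),.27],-5.55)
E
```

```text
[ 0.5376 -0.1042] [ 0.52879899 -0.19477341]
t 31.4 pos [ 0.5467 -0.0077  0.266 ] th -95.57 zdir [-0.002  0.    -1.   ] F [-0.1  0.5  0.2] w 0.0855 g 0.0
turn az 15.7 shift [ 9.4  -0.01 -0.2 ]
```

Call:
step_arm([
  [1,0,0,-0.2,0,0,-1],
  [1,0,0,-0.2,0,0,-1],
  [1,0,0,-0.2,0,0,-1],
  [1,0,0,0,0,0,-1],
  [1,0,0,0,0,0,-1],
  [1,0,0,0,0,0,-1],
  [1,0,0,0,0,0,-1],
  [1,0,0,0,0,0,-1],
  [1,0,0,0,0,0,-1],
  [1,0,0,0,0,0,-1],
  [1,0,0,0,0,0,-1],
  [1,0,0,0,0,0,-1],
  [1,0,0,0,0,0,-1],
  [1,0,0,0,0,0,-1],
  [1,0,0,0,0,0,-1],
  [1,0,0,0,0,0,-0.7],
])

```text
time_s: 33.05
position: [0.5469, -0.0077, 0.278]
ee_rot: [0.74, 0.673, -0.0, -0.001]
force: [-0.3, -0.1, -0.3]
width: 0.0854
grasp_force: 0.0
```

Call:
step_arm([
  [1,-0.94,0,0,0,0,0],
  [1,-0.94,0,0,0,0,0],
  [1,-0.94,0,0,0,0,0],
  [1,-0.94,0,0,0,0,0],
  [1,-0.94,0,0,0,0,0],
  [1,-0.94,0,0,0,0,0],
  [1,-0.94,0,0,0,0,0],
  [1,-0.94,0,0,0,0,0],
  [1,-0.94,0,0,0,0,0],
  [1,-0.94,0,0,0,0,0],
  [1,0,0,0,0,0,0],
  [1,0,0,0,0,0,0],
])

```text
time_s: 34.25
position: [0.5285, -0.1946, 0.2782]
ee_rot: [0.741, 0.671, -0.0, -0.001]
force: [0.5, 0.5, 0.0]
width: 0.0853
grasp_force: 0.0
```

```bash
python3 - <<'E'
from h import *
plan([*cw(-91,0),.20],-5.55)
c=cap('wrist','w8.png');hsv=cv2.cvtColor(c['pixels'],cv2.COLOR_RGB2HSV)
for q in((-91,-26,203),(-91,26,203),(-42,0,99)):print(q,proj(c,[*cw(*q[:2]),q[2]/1000]).round(0))
m=((hsv[...,1]<45)&(hsv[...,2]>90)).astype(np.uint8)
n,l,st,ce=cv2.connectedComponentsWithStats(m)
for i in range(1,n):
    if st[i,4]>150: print(st[i],ce[i].round(0))
for r in range(0,480,16): print('%3d '%r+''.join('#' if m[r:r+16,k:k+8].mean()>.4 else '.' for k in range(0,640,8)))
E
```

```text
t 34.2 pos [ 0.5285 -0.1946  0.2782] th -5.66 zdir [-0.001  0.001 -1.   ] F [0.5 0.5 0. ] w 0.0853 g 0.0
turn az -0.02 shift [-0.01  0.02  3.91]
(-91, -26, 203) [363. 257.]
(-91, 26, 203) [275. 258.]
(-42, 0, 99) [319. 162.]
[  132     0   508   441 91496] [354. 257.]
[ 418    0   87  189 5588] [450.  65.]
[477  35  27  31 174] [490.  51.]
[122  46  24  39 168] [134.  65.]
[300  57  33  23 753] [316.  68.]
[452  88  23  28 178] [464. 102.]
[477 194  46  32 600] [495. 213.]
[616 366  24  20 218] [632. 375.]
[531 457  44  23 672] [551. 470.]
  0 .................##########...........................#########.................
 16 .................##########...........................########..................
 32 .................##########..........................########...................
 48 ..................#########...........###............########...................
 64 ...................########..........#####...........######..####...............
 80 ..................#########..........................######..######.....##......
 96 ..................#.#######.............
[... 1295 characters left out ...]
...##...............
352 .........................##############################.........................
368 .........................###############################......................##
384 ........................#################################.......................
400 ........................#################################.......................
416 .........................######.......#####......######.........................
432 ...........................#....................................................
448 ................................................................................
464 ...................................................................####.........
```

```bash
python3 - <<'E'
import cv2,numpy as np
a=cv2.imread('pics/w8.png')
for u in(305,335):
    print(u,[(v,*a[v,u].tolist()) for v in range(230,292,3)])
for v in(215,255,262):
    d=a[v].astype(int);s=d.max(1)-d.min(1);print(v,''.join('%d'%min(9,s[u]//3) for u in range(255,385)))
E
```

```text
305 [(230, 72, 96, 52), (233, 71, 96, 53), (236, 73, 98, 54), (239, 71, 97, 53), (242, 73, 98, 55), (245, 115, 139, 122), (248, 129, 154, 138), (251, 103, 105, 105), (254, 133, 134, 136), (257, 150, 151, 152), (260, 150, 151, 153), (263, 139, 140, 143), (266, 124, 142, 131), (269, 127, 152, 135), (272, 127, 152, 136), (275, 127, 152, 136), (278, 128, 152, 137), (281, 127, 151, 136), (284, 125, 150, 133), (287, 126, 150, 134), (290, 127, 151, 135)]
335 [(230, 73, 98, 54), (233, 71, 94, 52), (236, 73, 96, 54), (239, 69, 95, 53), (242, 74, 95, 54), (245, 114, 138, 122), (248, 129, 153, 137), (251, 102, 105, 105), (254, 134, 136, 137), (257, 151, 151, 154), (260, 149, 150, 153), (263, 139, 140, 142), (266, 123, 140, 128), (269, 126, 151, 136), (272, 125, 151, 135), (275, 125, 150, 134), (278, 126, 150, 135), (281, 126, 150, 135), (284, 126, 150, 134), (287, 126, 150, 134), (290, 126, 150, 134)]
215 9999999999999999999999999920111101111999999999999999999999999999999999999999999999999999999998111111110059999999999999999999999999
255 7888888887888888888311111111111111111111111111011111111101111001111101100101100001111011111011111011101100111105887888888788888888
262 8878788888888888888411100111111111111111111111111111111111111111111111111111111111111101111111111111111111111115888888887888888888
```

Call:
step_arm([
  [1,0,0,0.8,0,0,0],
  [1,0,0,0.8,0,0,0],
  [1,0,0,0.8,0,0,0],
  [1,0,0,0.8,0,0,0],
  [1,0,0,0.6,0,0,0],
  [1,0,0,0.4,0,0,0],
  [1,0,0,0,0,0,0],
  [0,0,0,0,0,0,0],
  [0,0,0,0,0,0,0],
  [0,0,0,0,0,0,0],
  [0,0,0,0,0,0,0],
  [0,0,0,0,0,0,0],
  [0,0,0,0,0,0,0],
  [0,0,0,0,0,0,0],
])

```text
time_s: 35.7
position: [0.5286, -0.1952, 0.1956]
ee_rot: [0.741, 0.672, -0.0, 0.0]
force: [-4.4, -2.7, 6.1]
width: 0.0495
grasp_force: 61.3
```

```bash
python3 - <<'E'
from h import *
plan([*cw(-91,0),.194],-5.55)
c=cap('wrist','w9.png');a=c['pixels']
d=a.astype(int);s=d.max(2)-d.min(2)
print([(v,a[v,320].tolist()) for v in range(250,400,5)])
print(proj(c,[*cw(-91,0),.206]))
E
```

```text
t 35.7 pos [ 0.5286 -0.1952  0.1956] th -5.62 zdir [ 0.    -0.001 -1.   ] F [-4.4 -2.7  6.1] w 0.0495 g 61.3
turn az -0.01 shift [0.02 0.01 0.08]
[(250, [64, 113, 85]), (255, [64, 114, 85]), (260, [63, 111, 84]), (265, [63, 109, 85]), (270, [64, 112, 85]), (275, [109, 131, 107]), (280, [151, 169, 144]), (285, [152, 170, 144]), (290, [152, 170, 144]), (295, [152, 169, 143]), (300, [150, 168, 143]), (305, [151, 169, 144]), (310, [152, 172, 144]), (315, [98, 96, 96]), (320, [101, 98, 98]), (325, [111, 110, 109]), (330, [102, 101, 99]), (335, [95, 96, 94]), (340, [151, 169, 143]), (345, [150, 168, 143]), (350, [151, 169, 143]), (355, [151, 169, 144]), (360, [151, 168, 142]), (365, [150, 168, 142]), (370, [151, 168, 143]), (375, [150, 169, 143]), (380, [151, 169, 144]), (385, [151, 168, 143]), (390, [150, 169, 143]), (395, [150, 168, 142])]
[317.14347272 323.4765754 ]
```

```bash
python3 - <<'E'
from h import *
c=cap('wrist');c2=dict(c);R=np.array(c['R'])
dp=np.array([.5285,-.1946,.2782])-np.array(manip.get_state()['position'])
c2['t']=np.array(c['t'])-R@dp
for v1 in(325.5,326.5):
  for v2 in(257,258):
    X=tri(c,(320,v1),c2,(320,v2));d=X[:2]-CO;print(d@EX,d@EY,X[2])
E
```

```text
-0.08703222011376077 -0.000938698434211226 0.2153442780352149
-0.08852087541679798 -0.0009311011064284573 0.21245018259810117
-0.08645448482871386 -0.0009427706321174425 0.21720468871411322
-0.08791587406432408 -0.0009353386696218796 0.21438079872839008
```

Call:
step_arm([
  [1,0,0,0,0,0,0],
  [1,0,0,0,0,0,0],
  [1,0.08,0,-0.3,0,0,0],
  [1,0,0,0,0,0,0],
  [0,0,0,0,0,0,0],
  [0,0,0,0,0,0,0],
  [0,0,0,0,0,0,0],
  [0,0,0,0,0,0,0],
  [0,0,0,0,0,0,0],
  [0,0,0,0,0,0,0],
])

```text
time_s: 36.8
position: [0.5287, -0.1933, 0.2009]
ee_rot: [0.741, 0.672, -0.0, -0.0]
force: [-4.6, -1.9, 4.1]
width: 0.049
grasp_force: 61.4
```

```bash
python3 - <<'E'
from h import *
plan([*cw(-91,0),.194],-5.55)
c=cap('wrist','w9.png');a=c['pixels'].astype(int);s=a.max(2)-a.min(2)
print([(v,int(s[v,320])) for v in range(290,350,2)])
P=np.array([-42,121.]);
for g in range(118,-20,-12): 
    q=P+97*np.array([np.cos(np.radians(g)),np.sin(np.radians(g))]);print(g,q.round(1))
E
```

```text
t 36.8 pos [ 0.5287 -0.1933  0.2009] th -5.62 zdir [-0.001 -0.    -1.   ] F [-4.6 -1.9  4.1] w 0.049 g 61.4
turn az -0.01 shift [-0.07  0.01  0.35]
[(290, 27), (292, 27), (294, 26), (296, 26), (298, 25), (300, 25), (302, 26), (304, 26), (306, 25), (308, 26), (310, 3), (312, 3), (314, 3), (316, 3), (318, 4), (320, 3), (322, 2), (324, 2), (326, 3), (328, 1), (330, 3), (332, 2), (334, 26), (336, 26), (338, 26), (340, 25), (342, 26), (344, 26), (346, 25), (348, 25)]
118 [-87.5 206.6]
106 [-68.7 214.2]
94 [-48.8 217.8]
82 [-28.5 217.1]
70 [ -8.8 212.2]
58 [  9.4 203.3]
46 [ 25.4 190.8]
34 [ 38.4 175.2]
22 [ 47.9 157.3]
10 [ 53.5 137.8]
-2 [ 54.9 117.6]
-14 [52.1 97.5]
```

Call:
step_arm([
  [0,0.47,0,-0.19,0,0,0],
  [0,0.47,0,-0.19,0,0,0],
  [0,0.5,0,-0.09,0,0,0],
  [0,0.5,0,-0.09,0,0,0],
  [0,0,0,0,0,0,0],
])

```text
time_s: 37.35
position: [0.5325, -0.1539, 0.2122]
ee_rot: [0.74, 0.672, -0.0, -0.0]
force: [-6.0, -2.4, 4.0]
width: 0.0492
grasp_force: 63.1
```

Call:
step_arm([
  [0,0.51,0,0.02,0,0,0],
  [0,0.51,0,0.02,0,0,0],
  [0,0.49,0,0.12,0,0,0],
  [0,0.49,0,0.12,0,0,0],
  [0,0,0,0,0,0,0],
])

```text
time_s: 37.85
position: [0.5367, -0.1139, 0.207]
ee_rot: [0.741, 0.672, 0.0, -0.0]
force: [-7.5, 1.1, 10.8]
width: 0.0485
grasp_force: 68.9
```

```bash
cat >> h.py <<'E'
def cc(X): d=np.array(X[:2])-CO;return np.array([d@EX*1000,d@EY*1000,X[2]*1000]).round(1)
E
python3 - <<'E'
from h import *
s=manip.get_state();print(cc(s['position']))
plan([*cw(-91,0),.194],-5.55)
c=cap('wrist','w9.png');a=c['pixels'].astype(int);s=a.max(2)-a.min(2)
print([(v,int(s[v,320])) for v in range(290,360,3)])
E
```

```text
[ -9.7  -0.  207. ]
t 37.9 pos [ 0.5367 -0.1139  0.207 ] th -5.59 zdir [ 0.     0.001 -1.   ] F [-7.5  1.1 10.8] w 0.0485 g 68.9
turn az -0.01 shift [-4.06 -0.    0.65]
[(290, 2), (293, 3), (296, 2), (299, 3), (302, 3), (305, 3), (308, 3), (311, 2), (314, 3), (317, 3), (320, 3), (323, 54), (326, 3), (329, 2), (332, 4), (335, 4), (338, 1), (341, 3), (344, 1), (347, 5), (350, 54), (353, 52), (356, 51), (359, 51)]
```

Call:
step_arm([
  [0,0.2,0,-0.15,0,0,0],
  [0,0.46,0,0.15,0,0,0],
  [0,0.46,0,0.2,0,0,0],
  [0,0,0,0,0,0,0],
])

```text
time_s: 38.3
position: [0.538, -0.0924, 0.2005]
ee_rot: [0.741, 0.672, -0.001, -0.001]
force: [-2.5, -7.5, -12.5]
width: 0.0487
grasp_force: 63.7
```

Call:
step_arm([
  [0,0.4,0,0.3,0,0,0],
  [0,0.4,0,0.3,0,0,0],
  [0,0,0,0,0,0,0],
])

```text
time_s: 38.6
position: [0.5399, -0.0761, 0.1897]
ee_rot: [0.741, 0.672, -0.0, -0.001]
force: [-4.5, -2.3, -1.7]
width: 0.0487
grasp_force: 62.0
```

```bash
python3 - <<'E'
from h import *
s=manip.get_state();print(cc(s['position']),s['force'].round(1))
c=cap('wrist','w9.png');a=c['pixels'].astype(int);s=a.max(2)-a.min(2)
print([(v,int(s[v,320])) for v in range(270,400,3)])
E
```

```text
[ 28.1   0.4 189.7] [-4.5 -2.3 -1.7]
[(270, 58), (273, 55), (276, 55), (279, 56), (282, 56), (285, 42), (288, 56), (291, 55), (294, 57), (297, 56), (300, 58), (303, 54), (306, 56), (309, 57), (312, 28), (315, 4), (318, 4), (321, 4), (324, 3), (327, 4), (330, 4), (333, 3), (336, 3), (339, 3), (342, 2), (345, 4), (348, 2), (351, 3), (354, 3), (357, 3), (360, 2), (363, 2), (366, 2), (369, 3), (372, 4), (375, 3), (378, 2), (381, 3), (384, 3), (387, 4), (390, 3), (393, 3), (396, 4), (399, 4)]
```

Call:
step_arm([
  [0,0.32,0,0.38,0,0,0],
  [0,0.3,0,0.4,0,0,0],
  [0,0.25,0,0.44,0,0,0],
  [0,0.2,0,0.45,0,0,0],
  [0,0,0,0,0,0,0],
])

```text
time_s: 39.15
position: [0.542, -0.0548, 0.1565]
ee_rot: [0.741, 0.672, -0.0, -0.001]
force: [-6.9, 1.1, 1.3]
width: 0.0481
grasp_force: 61.4
```

```bash
python3 - <<'E'
from h import *
s=manip.get_state();print(cc(s['position']),s['force'].round(1),s['width'])
c=cap('wrist','w9.png');a=c['pixels'].astype(int);s=a.max(2)-a.min(2)
print([(v,int(s[v,320])) for v in range(270,400,3)])
E
```

```text
[ 49.6   0.4 156.5] [-6.9  1.1  1.3] 0.04806729871890421
[(270, 55), (273, 60), (276, 58), (279, 56), (282, 58), (285, 58), (288, 47), (291, 42), (294, 4), (297, 3), (300, 3), (303, 3), (306, 3), (309, 4), (312, 4), (315, 4), (318, 4), (321, 4), (324, 5), (327, 62), (330, 59), (333, 58), (336, 61), (339, 5), (342, 4), (345, 3), (348, 4), (351, 1), (354, 3), (357, 3), (360, 4), (363, 38), (366, 62), (369, 4), (372, 3), (375, 2), (378, 5), (381, 4), (384, 3), (387, 4), (390, 3), (393, 4), (396, 4), (399, 4)]
```

```bash
python3 - <<'E'
from h import *
c=cap('wrist','w10.png')
for q in((35,0,107),(20,0,108),(50,0,160),(50,0,165),(50,0,170),(46,0,165),(46,0,170)): print(q,proj(c,[*cw(*q[:2]),q[2]/1000]).round(0))
a=cv2.imread('pics/w10.png');cv2.imwrite('pics/w10c.png',a[150:480,120:520])
E
```

```text
(35, 0, 107) [319. 297.]
(20, 0, 108) [319. 323.]
(50, 0, 160) [318. 314.]
(50, 0, 165) [318. 320.]
(50, 0, 170) [318. 326.]
(46, 0, 165) [318. 329.]
(46, 0, 170) [318. 336.]
```

View pics/w10c.png

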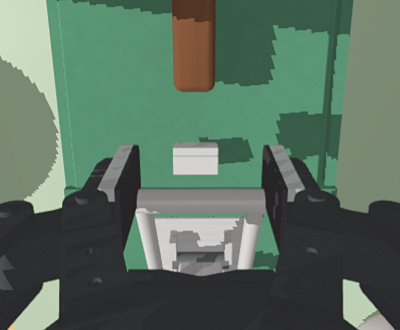

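Call:
step_arm([
  [0,-0.1,0,0.4,0,0,0],
  [0,0,0,0.4,0,0,0],
  [0,0,0,0.4,0,0,0],
  [0,0,0,0.4,0,0,0],
  [0,0,0,0,0,0,0],
])

```text
time_s: 39.75
position: [0.5417, -0.0575, 0.1245]
ee_rot: [0.741, 0.672, -0.001, -0.001]
force: [-6.4, -2.7, 2.1]
width: 0.0474
grasp_force: 61.5
```

```bash
cat >> h.py <<'E'
def bar(cols=(280,360)):
    """gray runs per column; leg/bar extents"""
    c=cap('wrist','bar.png');a=c['pixels'].astype(int);s=a.max(2)-a.min(2);g=(s<12)&(a.max(2)>70)
    p=manip.get_state();print(cc(p['position']),'F',p['force'].round(1),'w',round(p['width'],4),'g',p['grasp_force'].round(1))
    for u in cols:
        r=np.flatnonzero(np.diff(np.r_[0,g[230:430,u].astype(int),0]))+230
        print(u,[(int(x),int(y)) for x,y in zip(r[::2],r[1::2]) if y-x>5])
    return c
E
python3 - <<'E'
from h import *
c=bar((270,285,300,320,340,355,370))
for q in((35,0,107),(20,0,108),(46,0,130),(46,0,135),(48,0,130)): print(q,proj(c,[*cw(*q[:2]),q[2]/1000]).round(0))
E
```

```text
Traceback (most recent call last):
  File "h.py", line 49, in bar
    p=manip.get_state();print(cc(p['position']),'F',p['force'].round(1),'w',round(p['width'],4),'g',p['grasp_force'].round(1))
                                                                                                    ^^^^^^^^^^^^^^^^^^^^^^
AttributeError: 'float' object has no attribute 'round'
```

```bash
sed -i "s/p\['grasp_force'\].round(1)/round(p['grasp_force'],1)/" h.py
python3 - <<'E'
from h import *
c=bar((270,285,300,320,340,355,370))
for q in((35,0,107),(20,0,108),(46,0,130),(46,0,135),(40,0,135)): print(q,proj(c,[*cw(*q[:2]),q[2]/1000]).round(0))
E
```

```text
[ 46.7   0.4 125.2] F [-6.7 -2.1  0.9] w 0.0476 g 61.5
270 [(342, 420)]
285 [(342, 366), (397, 420)]
300 [(312, 366), (397, 423)]
320 [(312, 366), (397, 427)]
340 [(318, 337), (342, 366), (397, 423)]
355 [(342, 366), (396, 420)]
370 [(342, 420)]
(35, 0, 107) [318. 319.]
(20, 0, 108) [318. 350.]
(46, 0, 130) [318. 320.]
(46, 0, 135) [318. 326.]
(40, 0, 135) [318. 340.]
```

Call:
step_arm([
  [0,0.3,0,0,0,0,0],
  [0,0.3,0,0,0,0,0],
  [0,0,0,0,0,0,0],
])

```text
time_s: 40.15
position: [0.543, -0.0453, 0.1254]
ee_rot: [0.741, 0.672, -0.0, -0.001]
force: [-6.9, 0.9, 1.0]
width: 0.0474
grasp_force: 62.5
```

```bash
python3 - <<'E'
from h import *
c=bar((270,320,370))
w=cap('scene','s1.png')
for q in((-42,0,99),(-30,0,167),(-97,0,141),(48,0,135)): print(q,proj(w,[*cw(*q[:2]),q[2]/1000]).round(0))
E
```

```text
[ 59.2   0.3 125.5] F [-6.4  1.8  2. ] w 0.0474 g 62.8
270 [(343, 420)]
320 [(334, 374), (416, 427)]
370 [(342, 420)]
(-42, 0, 99) [255. 214.]
(-30, 0, 167) [259. 188.]
(-97, 0, 141) [228. 195.]
(48, 0, 135) [297. 205.]
```

Call:
step_arm([
  [0,0,0,0.4,0,0,0],
  [0,0,0,0.4,0,0,0],
  [0,0,0,0.4,0,0,0],
  [0,0,0,0.3,0,0,0],
  [0,0,0,0,0,0,0],
])

```text
time_s: 40.75
position: [0.5429, -0.0455, 0.0947]
ee_rot: [0.741, 0.671, -0.0, -0.001]
force: [-6.8, 0.1, 1.3]
width: 0.0465
grasp_force: 62.0
```

```bash
python3 - <<'E'
from h import *
c=bar((270,285,300,320,340,355,370))
for q in((35,0,107),(20,0,108),(48,0,105)): print(q,proj(c,[*cw(*q[:2]),q[2]/1000]).round(0))
E
```

```text
[58.9  0.4 95. ] F [-8.2  0.6  1.2] w 0.0466 g 62.1
270 [(346, 420)]
285 [(346, 370), (377, 420)]
300 [(346, 420)]
320 [(346, 420)]
340 [(345, 420)]
355 [(345, 370)]
370 [(345, 420)]
(35, 0, 107) [318. 383.]
(20, 0, 108) [318. 418.]
(48, 0, 105) [318. 350.]
```

Call:
step_arm([
  [0,0,0,0.15,0,0,0],
  [0,0,0,0.15,0,0,0],
  [0,0,0,0,0,0,0],
])

```text
time_s: 41.1
position: [0.5429, -0.0455, 0.0891]
ee_rot: [0.741, 0.671, -0.0, -0.001]
force: [-7.8, 0.9, 1.0]
width: 0.0461
grasp_force: 62.2
```

Call:
step_arm([
  [0,0,0,0.1,0,0,0],
  [0,0,0,0,0,0,0],
])

```text
time_s: 41.3
position: [0.5429, -0.0455, 0.0872]
ee_rot: [0.741, 0.671, -0.0, -0.001]
force: [-8.0, 0.3, 1.4]
width: 0.0465
grasp_force: 62.1
```

Call:
step_arm([
  [0,0,0,0.1,0,0,0],
  [0,0,0,0,0,0,0],
])

```text
time_s: 41.5
position: [0.543, -0.0455, 0.0857]
ee_rot: [0.741, 0.671, -0.0, -0.001]
force: [-10.4, -0.7, 7.2]
width: 0.0469
grasp_force: 64.8
```

Call:
step_arm([
  [0,-0.1,0,-0.05,0,0,0],
  [0,-0.15,0,0,0,0,0],
  [0,-0.15,0,0,0,0,0],
  [0,0,0,0,0,0,0],
])

```text
time_s: 41.9
position: [0.5421, -0.0535, 0.0864]
ee_rot: [0.741, 0.671, -0.0, -0.001]
force: [-8.0, -1.3, 2.0]
width: 0.0466
grasp_force: 63.2
```

```bash
python3 - <<'E'
from h import *
c=bar((270,285,300,320,340,355,370))
for q in((35,0,107),(20,0,108),(41,0,95)): print(q,proj(c,[*cw(*q[:2]),q[2]/1000]).round(0))
E
```

```text
[50.9  0.4 86.3] F [-7.  -1.1  1.6] w 0.0463 g 62.9
270 [(347, 420)]
285 [(346, 417)]
300 [(346, 417)]
320 [(346, 417)]
340 [(346, 417)]
355 [(346, 371)]
370 [(346, 420)]
(35, 0, 107) [318. 378.]
(20, 0, 108) [318. 415.]
(41, 0, 95) [318. 346.]
```

Call:
step_arm([
  [0,-0.12,0,0,0,0,0],
  [0,-0.12,0,0,0,0,0],
  [0,0,0,0,0,0,0],
])

```text
time_s: 42.25
position: [0.5415, -0.0574, 0.0858]
ee_rot: [0.741, 0.671, 0.0, -0.001]
force: [-5.0, 5.6, -4.6]
width: 0.0463
grasp_force: 67.4
```

Call:
step_arm([
  [0,-0.1,0,0,0,0,0],
  [0,-0.1,0,0,0,0,0],
  [0,0,0,0,0,0,0],
])

```text
time_s: 42.55
position: [0.5414, -0.0583, 0.086]
ee_rot: [0.741, 0.671, 0.002, -0.003]
force: [-0.5, 33.0, -2.4]
width: 0.0464
grasp_force: 78.9
```

```bash
python3 - <<'E'
from h import *
c=bar((285,320,355));a=c['pixels']
for q in((35,0,107),(35,0,102),(20,0,108),(35,0,95)): print(q,proj(c,[*cw(*q[:2]),q[2]/1000]).round(0))
for u in(285,298,310,320,330,342,355): print(u,a[335:425:3,u,1].tolist())
E
```

```text
[46.1  0.7 85.9] F [-0.5 31.4 -1.5] w 0.0467 g 77.8
285 [(344, 407)]
320 [(344, 407)]
355 [(343, 368)]
(35, 0, 107) [318. 366.]
(35, 0, 102) [318. 359.]
(20, 0, 108) [319. 404.]
(35, 0, 95) [319. 349.]
285 [99, 98, 99, 133, 139, 143, 149, 159, 154, 136, 135, 140, 148, 148, 148, 139, 151, 149, 199, 224, 224, 224, 223, 225, 172, 159, 127, 140, 126, 49]
298 [98, 98, 99, 132, 137, 142, 147, 160, 154, 136, 135, 140, 149, 148, 149, 140, 148, 146, 227, 224, 222, 223, 223, 224, 108, 100, 94, 101, 102, 58]
310 [97, 98, 97, 132, 138, 142, 148, 161, 154, 135, 136, 140, 149, 149, 149, 139, 148, 148, 146, 227, 223, 223, 223, 224, 160, 159, 91, 96, 99, 102]
320 [97, 98, 98, 133, 139, 144, 147, 160, 154, 135, 135, 140, 150, 149, 148, 138, 149, 149, 148, 148, 199, 223, 223, 224, 159, 159, 123, 160, 159, 159]
330 [98, 98, 97, 133, 139, 143, 146, 160, 155, 135, 136, 139, 150, 147, 148, 139, 149, 148, 148, 146, 199, 223, 223, 224, 160, 160, 125, 161, 159, 164]
342 [98, 98, 97, 135, 138, 144, 147, 160, 155, 135, 136, 139, 149, 148, 148, 140, 149, 147, 148, 148, 146, 203, 223, 224, 161, 163, 126, 166, 163, 104]
355 [102, 103, 101, 134, 138, 144, 147, 160, 155, 147, 146, 118, 103, 101, 102, 102, 164, 161, 160, 160, 159, 160, 159, 159, 159, 160, 119, 165, 143, 49]
```

Call:
step_arm([
  [1,0,0,0,0,0,0],
  [1,0,0,0,0,0,0],
  [1,0,0,0,0,0,0],
  [1,0,0,0,0,0,0],
  [1,0,0,-0.3,0,0,0],
  [1,0,0,-0.6,0,0,0],
  [1,0,0,-1,0,0,0],
  [1,0,0,-1,0,0,0],
  [1,0,0,-1,0,0,0],
  [0,0,0,-1,0,0,0],
  [0,0,0,-1,0,0,0],
  [0,0,0,0,0,0,0],
])

```text
time_s: 43.8
position: [0.5431, -0.0623, 0.2076]
ee_rot: [0.741, 0.672, 0.002, 0.002]
force: [-0.4, -0.4, -0.2]
width: 0.0438
grasp_force: 0.0
```

```bash
python3 - <<'E'
from h import *
c=cap('wrist','w11.png');a=c['pixels'].astype(int);s=a.max(2)-a.min(2);g=(s<14)&(a.max(2)>70)
print(cc(manip.get_state()['position']))
for q in((35,0,107),(35,0,95),(35,26,95),(-42,0,99),(-99,0,138),(-85,0,150),(-30,0,167),(-76,0,159),(-115,83,88)): print(q,proj(c,[*cw(*q[:2]),q[2]/1000]).round(0))
for r in range(200,480,6): print('%3d '%r+''.join('%d'%min(9,int(a[r:r+6,k:k+6,1].mean()/25)) if g[r:r+6,k:k+6].mean()>.5 else '.' for k in range(220,420,6)))
E
```

```text
[ 42.3  -0.7 205.9]
(35, 0, 107) [315. 256.]
(35, 0, 95) [316. 251.]
(35, 26, 95) [278. 251.]
(-42, 0, 99) [316. 354.]
(-99, 0, 138) [316. 460.]
(-85, 0, 150) [316. 458.]
(-30, 0, 167) [315. 401.]
(-76, 0, 159) [316. 457.]
(-115, 83, 88) [214. 427.]
200 ..................................
206 ..................................
212 ..................................
218 ..................................
224 ..................................
230 ..................................
236 ..................................
242 ..................................
248 ..........7777777777775...........
254 ..........7777777766775...........
260 ..........856777775..7............
266 ..........8.6777775..7............
272 ..........85.877776..7............
278 ..........85.........7............
284 ..........85.........7............
290 ..........85.........7............
296 ....54....85.........7......55....
302 ...553....85.........7......44....
308 ...54.....85.........7......354...
314 ..454.....85........67.......453..
320 .3543....68675477777877......444..
326 .454......8676467777776....
[... 282 characters left out ...]
74 ..........8667777774674...........
380 ..........753777777357............
386 ...........44777777444............
392 .............777777...............
398 .............777777...............
404 .............777777...............
410 .............777777...............
416 .............777777...............
422 ...............4554...............
428 ..................................
434 ..................................
440 ..................................
446 ..................................
452 ..................................
458 ..................................
464 ..................................
470 ..................................
476 ..................................
```

```bash
python3 - <<'E'
from h import *
c=cap('scene','s2.png');a=c['pixels'].astype(int);s=a.max(2)-a.min(2);g=(s<22)&(a.max(2)>60)
for t in(.3,.6,.8,1.,1.3):
    print(t,[proj(c,[*cw(-42-69*np.cos(t),y),.099+.069*np.sin(t)]).round(0).tolist() for y in(-13,13)],proj(c,[*cw(-42-69*np.cos(t)+10*np.sin(t),0),.099+.069*np.sin(t)+.01*np.cos(t)]).round(0).tolist())
print(proj(c,[*cw(35,0),.095]).round(0),proj(c,[*cw(-42,0),.099]).round(0))
for r in range(176,238,2): print('%3d '%r+''.join('%d'%min(9,int(a[r:r+2,k:k+2,1].mean()/25)) if g[r:r+2,k:k+2].mean()>.5 else '.' for k in range(205,315,2)))
E
```

```text
0.3 [[222.0, 207.0], [225.0, 199.0]] [224.0, 199.0]
0.6 [[225.0, 200.0], [228.0, 192.0]] [229.0, 193.0]
0.8 [[229.0, 196.0], [232.0, 189.0]] [234.0, 190.0]
1.0 [[234.0, 194.0], [237.0, 186.0]] [239.0, 188.0]
1.3 [[243.0, 191.0], [246.0, 183.0]] [249.0, 187.0]
[291. 219.] [255. 214.]
176 .......................................................
178 .......................................................
180 .......................................................
182 .............................................2.........
184 .......................................................
186 .......................................................
188 .......................................................
190 .......................................................
192 ...........56..........................................
194 ...........655.........................................
196 ..........554665.........................3.............
198 ..........3356665.....................................3
200 ..........435666665....................................
202 ............346665665345........
[... 343 characters left out ...]
...3443353223334.........66665..........
216 ..................3334555454355........345664..........
218 ...................333333345566........33336...........
220 ..................333333333333345555....3365...........
222 ..................333333333365...33334545574...........
224 .................2333333333465........33335............
226 .......................223355............23............
228 .......................................................
230 .......................................................
232 .......................................................
234 .......................................................
236 .......................................................
```

Call:
step_arm([
  [0,-0.89,0,0,0,0,0],
  [0,-0.89,-0.03,0,0,0,0],
  [0,-0.89,0,0,0,0,0],
  [0,-0.89,0,0,0,0,0],
  [0,-0.89,0,0,0,0,0],
  [0,-0.89,0,0,0,0,0],
  [0,-0.89,0,0,0,0,0],
  [0,-0.89,0,0,0,0,0],
  [0,0,0,0.6,0,0,0],
  [0,0,0,0.6,0,0,0],
  [0,0,0,0.6,0,0,0],
  [0,0,0,0,0,0,0],
])

```text
time_s: 45.1
position: [0.5263, -0.2026, 0.1657]
ee_rot: [0.741, 0.672, -0.001, -0.002]
force: [-0.6, 0.1, -0.1]
width: -0.0001
grasp_force: 0.0
```

```bash
python3 - <<'E'
from h import *
s=manip.get_state();print(cc(s['position']),s['width'])
plan([*cw(-100,0),.15],-5.55)
E
```

```text
[-99.    1.7 165.7] -0.00010382724606729891
t 45.1 pos [ 0.5263 -0.2026  0.1657] th -5.58 zdir [-0.003  0.002 -1.   ] F [-0.6  0.1 -0.1] w -0.0001 g 0.0
turn az -0.0 shift [-0.05  0.09  0.78]
```

Push down on the lever.

Call:
step_arm([
  [0,-0.05,0.08,0.4,0,0,0],
  [0,0,0,0.4,0,0,0],
  [0,0,0,0.3,0,0,0],
  [0,0,0,0,0,0,0],
])

```text
time_s: 45.5
position: [0.5288, -0.2049, 0.1456]
ee_rot: [0.741, 0.672, -0.0, -0.0]
force: [1.0, 0.1, 1.4]
width: -0.0
grasp_force: 0.3
```

Call:
step_arm([
  [0,0,0,0.3,0,0,0],
  [0,0,0,0.3,0,0,0],
  [0,0,0,0,0,0,0],
])

```text
time_s: 45.8
position: [0.5293, -0.2055, 0.1344]
ee_rot: [0.741, 0.672, 0.0, 0.001]
force: [1.0, -2.2, 3.1]
width: -0.0002
grasp_force: 1.7
```

Call:
step_arm([
  [0,0,0,0.3,0,0,0],
  [0,0,0,0.2,0,0,0],
  [0,0,0,0,0,0,0],
])

```text
time_s: 46.1
position: [0.5285, -0.2045, 0.1236]
ee_rot: [0.741, 0.672, -0.0, -0.001]
force: [0.3, 0.6, -0.3]
width: -0.0002
grasp_force: 0.0
```

Call:
step_arm([
  [0,0,0,0.3,0,0,0],
  [0,0,0,0.2,0,0,0],
  [0,0,0,0,0,0,0],
])

```text
time_s: 46.4
position: [0.5283, -0.2045, 0.1132]
ee_rot: [0.741, 0.672, -0.0, -0.001]
force: [0.2, 0.5, -0.4]
width: -0.0001
grasp_force: 0.0
```

Call:
step_arm([
  [0,0,0,0.2,0,0,0],
  [0,0,0,0.2,0,0,0],
  [0,0,0,0,0,0,0],
])

```text
time_s: 46.7
position: [0.5293, -0.205, 0.1078]
ee_rot: [0.741, 0.672, 0.0, 0.001]
force: [-6.7, 3.7, 20.9]
width: -0.0
grasp_force: 10.5
```

```bash
python3 - <<'E'
from h import *
s=manip.get_state();print(cc(s['position']),s['force'].round(1))
c=cap('scene','s3.png');a=c['pixels'].astype(int);s=a.max(2)-a.min(2);g=(s<22)&(a.max(2)>60)
for t in(0,.3,): print(t,[proj(c,[*cw(-42-69*np.cos(t),y),.099+.069*np.sin(t)]).round(0).tolist() for y in(-13,13)])
for r in range(186,238,2): print('%3d '%r+''.join('%d'%min(9,int(a[r:r+2,k:k+2,1].mean()/25)) if g[r:r+2,k:k+2].mean()>.5 else '.' for k in range(205,315,2)))
E
```

```text
[-101.1   -1.5  107.8] [-6.7  3.7 20.9]
0 [[221.0, 214.0], [224.0, 206.0]]
0.3 [[222.0, 207.0], [225.0, 199.0]]
186 .......................................................
188 .......................................................
190 .......................................................
192 .......................................................
194 .......................................................
196 .......................................................
198 ............3........................................3.
200 ............33.........................................
202 ............33.........................................
204 ............32.........................................
206 ............33.......355...............................
208 ............35666666655443344444554..5.................
210 ........334346666666666643233354.333333367766..........
212 ........333336666666666633233333........77665..........
214 ........43333444556666653233354.........77764..........
216 .................22335543454476........35565...........
218 ..................2333333444775.........3346...........
220 ..................344343444466..........3375...........
222 ..................3333333333334444555..5557............
224 .................3333333333344....333333345............
226 ......................2233333............33............
228 .......................................................
230 .......................................................
232 .......................................................
234 .......................................................
236 .......................................................
```

Call:
step_arm([
  [0,0,0,-0.5,0,0,0],
  [0,0,0,-1,0,0,0],
  [0,0,0,-1,0,0,0],
  [0,0,0,-1,0,0,0],
  [0,0,0,-1,0,0,0],
  [0,0.96,-0.13,0,0,0,0],
  [0,0.96,-0.13,0,0,0,0],
  [0,0.96,-0.13,0,0,0,0],
  [0,0.96,-0.13,0,0,0,0],
  [0,0.96,-0.13,0,0,0,0],
  [0,0.96,-0.13,0,0,0,0],
  [0,0.96,-0.13,0,0,0,0],
  [0,0.96,-0.13,0,0,0,0],
])

```text
time_s: 48.05
position: [0.523, -0.0491, 0.1961]
ee_rot: [0.741, 0.672, 0.0, -0.0]
force: [-0.4, 0.0, -0.6]
width: 0.0002
grasp_force: 0.0
```

Call:
step_arm([
  [0,0.96,-0.13,0,0,0,0],
  [0,0.96,-0.13,0,0,0,0],
  [0,0.96,-0.13,0,0,0,0],
  [0,0.96,-0.13,0,0,0,0],
  [0,0.96,-0.13,0,0,0,0],
  [0,0.96,-0.13,0,0,0,0],
  [0,0.96,-0.13,0,0,0,0],
  [0,0.96,-0.13,0,0,0,0],
  [0,0.96,-0.13,0,0,0,0],
  [0,0.96,-0.13,0,0,0,0],
  [0,0,0,0,0,0,0],
  [0,0,0,0,0,0,0],
])

```text
time_s: 49.25
position: [0.5159, 0.1435, 0.196]
ee_rot: [0.741, 0.672, -0.0, 0.0]
force: [-0.1, 0.4, 0.2]
width: -0.0002
grasp_force: 0.0
```

```bash
cat >> h.py <<'E'
def button(cam='wrist'):
    c=cap(cam,'btn.png');a=cv2.cvtColor(c['pixels'],cv2.COLOR_RGB2HSV)
    m=cv2.inRange(a,(14,120,70),(32,255,255))
    if cam=='wrist': m[400:]=0
    n,l,st,ce=cv2.connectedComponentsWithStats(m)
    s=manip.get_state();print(cc(s['position']),'F',s['force'].round(1))
    for i in range(1,n):
        if st[i,4]>60:
            cn=cv2.findContours((l==i).astype(np.uint8),0,2)[0][0]
            print(st[i],[cc(onz(c,*q,.104)).tolist()[:2] for q in cv2.boxPoints(cv2.minAreaRect(cn))])
E
python3 - <<'E'
from h import *
button();button('top')
plan([*cw(243,45),.095],-5.55)
E
```

```text
[244.1  45.4 196. ] F [-1.1  0.1 -0.7]
[ 300  270  104   30 2226] [[212.7, 58.1], [231.1, 57.1], [228.5, -9.1], [210.0, -9.5]]
[244.   45.4 196. ] F [ 1.   1.1 -0. ]
[    0     0   640   193 49578] [[907.2, -303.4], [1049.7, -891.6], [-789.9, -760.6], [-650.4, -231.4]]
[229  77  34  18 414] [[311.0, -395.9], [235.5, -403.2], [229.5, -360.2], [304.1, -352.9]]
[264  76  35  19 424] [[231.4, -406.2], [154.2, -414.2], [148.7, -368.6], [225.0, -360.6]]
[239 247  11  33 208] [[225.6, 59.3], [223.8, -8.4], [207.3, -7.5], [209.2, 60.1]]
t 49.4 pos [0.516 0.143 0.196] th -5.64 zdir [-0. -0. -1.] F [ 1.   1.1 -0. ] w -0.0002 g 0.0
turn az -0.02 shift [-0.05  0.02  5.05]
```

Call:
step_arm([
  [0,0,0,0.9,0,0,0],
  [0,0,0,0.9,0,0,0],
  [0,0,0,0.9,0,0,0],
  [0,0,0,0.9,0,0,0],
  [0,0,0,0.8,0,0,0],
  [0,0,0,0.6,0,0,0],
  [0,-0.3,0,0,0,0,0],
  [0,-0.4,-0.1,0,0,0,0],
  [0,-0.4,-0.1,0,0,0,0],
  [0,-0.4,-0.1,0,0,0,0],
  [0,0,0,0,0,0,0],
])

```text
time_s: 50.45
position: [0.5069, 0.1133, 0.0966]
ee_rot: [0.741, 0.671, 0.0, 0.0]
force: [-0.6, -0.2, 0.9]
width: 0.0002
grasp_force: 0.0
```

```bash
python3 - <<'E'
from h import *
button()
E
```

```text
[214.   51.5  96.5] F [-0.7  0.4 -0.2]
[ 361  275  119   82 4284] [[212.7, 36.4], [233.9, -1.8], [216.5, -11.6], [193.9, 27.4]]
```

Call:
step_arm([
  [0,-0.4,0.1,0,0,0,0],
  [0,-0.4,0.12,0,0,0,0],
  [0,-0.3,0.15,0,0,0,0],
  [0,-0.3,0.3,0,0,0,0],
  [0,-0.2,0.3,0,0,0,0],
  [0,0,0,0,0,0,0],
])

```text
time_s: 51.1
position: [0.5241, 0.08, 0.0961]
ee_rot: [0.741, 0.671, 0.0, 0.0]
force: [-0.0, -0.0, -0.3]
width: -0.0003
grasp_force: 0.0
```

```bash
python3 - <<'E'
from h import *
button()
E
```

```text
[182.2  31.7  96. ] F [ 0.8 -0.3  0. ]
[ 355  197   74  159 5502] [[172.6, 20.7], [230.9, 7.1], [226.4, -9.1], [167.0, 2.7]]
```

Call:
step_arm([
  [0,-0.1,0.2,0,0,0,0],
  [0,-0.1,0.2,0,0,0,0],
  [0,0,0,0,0,0,0],
])

```text
time_s: 51.45
position: [0.5313, 0.0757, 0.0961]
ee_rot: [0.741, 0.672, 0.0, 0.0]
force: [0.2, -0.7, 0.7]
width: 0.0001
grasp_force: 0.0
```

```bash
python3 - <<'E'
from h import *
button()
E
```

```text
[178.5  23.9  96.1] F [-0.5  0.4  0.4]
[ 352  189   54  167 5573] [[165.8, 12.6], [229.7, 8.2], [228.1, -7.8], [163.8, -5.4]]
```

Call:
step_arm([
  [0,0,0.1,0,0,0,0],
  [0,0,0,0,0,0,0],
  [0,0,-0.4,0,0,0,0],
  [0,0,-0.4,-0.2,0,0,0],
  [0,0,0,-1,0,0,0],
  [0,0,0,-1,0,0,0],
  [0,0,0,-1,0,0,0],
  [0,0,0,-1,0,0,0],
  [0,0,0,-1,0,0,0],
  [0,0,0,-1,0,0,0],
  [0,0,0,-1,0,0,0],
  [0,0,0,0,0,0,0],
])

```text
time_s: 52.7
position: [0.5174, 0.0775, 0.2427]
ee_rot: [0.741, 0.672, 0.002, 0.001]
force: [0.3, 1.2, -0.4]
width: -0.0002
grasp_force: 0.0
```

```bash
python3 - <<'E'
from h import *
button()
c=cap('wrist','w12.png');a=c['pixels'].astype(int)
# seam at deck edge
for y in(-60,-35,35,60):
    p=proj(c,[*cw(0,y),.088]).round(0);print(y,p, a[int(p[1])-10:int(p[1])+10,int(p[0]),1].tolist() if p[1]<400 else '')
E
```

```text
[178.8  38.3 241. ] F [ 0.3 -0.1 -0.8]
[ 355  165   26   91 1749] [[161.0, 10.0], [228.4, 8.8], [227.7, -7.4], [160.2, -7.2]]
-60 [428. 420.] 
-35 [400. 420.] 
35 [323. 420.] 
60 [295. 421.]
```

Call:
step_arm([
  [0,-0.9,0,-0.5,0,0,0],
  [0,-0.9,0,-0.5,0,0,0],
  [0,-0.9,0,-0.5,0,0,0],
  [0,-0.9,0,-0.5,0,0,0],
  [0,-0.9,0,0,0,0,0],
  [0,-0.9,0,0,0,0,0],
  [0,0,0,0,0,0,0],
  [0,0,0,0,0,0,0],
])

```text
time_s: 53.6
position: [0.5059, -0.03, 0.2792]
ee_rot: [0.741, 0.671, -0.0, -0.001]
force: [-0.0, 0.3, -0.7]
width: 0.0
grasp_force: 0.0
```

```bash
python3 - <<'E'
from h import *
button()
c=cap('wrist','w13.png');a=c['pixels'].astype(int)
for y in(-60,-40,40,60):
    p=proj(c,[*cw(0,y),.088]).round(0);print(y,p, a[int(p[1])-12:int(p[1])+12,int(p[0]),1].tolist())
for q in((35,0,95),(35,0,107),(-42,0,99),(-111,0,105)): print(q,proj(c,[*cw(*q[:2]),q[2]/1000]).round(0))
s=a.max(2)-a.min(2);g=(s<14)&(a.max(2)>70)
for r in range(220,420,6): print('%3d '%r+''.join('%d'%min(9,int(a[r:r+6,k:k+6,1].mean()/25)) if g[r:r+6,k:k+6].mean()>.5 else '.' for k in range(280,440,6)))
E
```

```text
[ 71.1  38.6 279.4] F [-0.2  0.3  0.3]
[ 357   13   25   98 1812] [[159.3, 9.8], [226.4, 8.5], [225.7, -7.5], [158.6, -7.2]]
-60 [426. 293.] [140, 141, 141, 140, 141, 140, 141, 139, 141, 141, 142, 135, 109, 124, 141, 141, 140, 140, 141, 141, 141, 140, 141, 141]
-40 [404. 293.] [141, 143, 141, 140, 143, 144, 143, 141, 141, 142, 142, 134, 109, 123, 139, 139, 139, 141, 140, 140, 140, 140, 140, 141]
40 [318. 293.] [136, 135, 136, 135, 135, 135, 136, 137, 138, 139, 128, 81, 34, 28, 34, 32, 32, 34, 35, 33, 34, 33, 32, 31]
60 [296. 293.] [137, 138, 139, 139, 140, 140, 140, 138, 139, 136, 137, 136, 115, 115, 132, 137, 138, 137, 137, 137, 138, 139, 141, 110]
(35, 0, 95) [363. 260.]
(35, 0, 107) [364. 264.]
(-42, 0, 99) [361. 340.]
(-111, 0, 105) [360. 408.]
220 ...........................
226 ...........................
232 ...........................
238 ...........................
244 ...........................
250 ...........................
256 .........6665566556........
262 .........7777777677........
268 .........7477777.66........
274 .........7.78778.65........
280 .........7.......75........
286 .........7.......75........
292 ....44..45.......75........
298 ....44..45.......74........
304 ....44..44.......8.........
310 ....44..44.......84........
316 ...344..44...677785........
322 ...344..44...477575........
328 ...344..44....77764........
334 .....4..4.....33664........
340 ...............4554........
346 ...............4754........
352 .................3.........
358 ...........................
364 ...........................
370 ...........................
376 ...........................
382 ...........................
388 ...........................
394 ...........................
400 ...........................
406 ...........................
412 ...........................
418 ...........................
```

```bash
python3 - <<'E'
from h import *
spool()
print(manip.finish_job())
E
```

```text
the job is handed in; nothing more can be done
None
```

I packed both spools that were there into the case, slid the lid home against the deck, hooked the bail and snapped the lever flat, turned the turnbutton square to within about half a degree, and handed the job in at about 54 s; the verdict wasn't shown, and my last checks of the seam, latch and turnbutton were numeric camera readings because I had used all 14 picture views.

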